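# Prop up the counter display and stock it from the carton

## Task

Get the counter display ready. First, with the display still upright, swing its sprung prop leg out until it snaps over and locks open, then lean the display back so that it stands steadily on the leg; fold both carton flaps right out, and stand every jar from the carton, lid up, on the display's ledge between the lip and the back plate, where they may lean on the plate. Leave the ink tin and the tally counter where they are.

Things in the scene. Friction and masses are not known exactly. Their poses are not given: they have to be found in the camera images.
- stand: the counter display, loose, about 1 kg: a wooden ledge 310 mm wide (y), 84 mm deep, in front of a grey upright back plate. Origin: middle of its rear bottom edge, on which it turns when leaned back; x to the rear, y along its width, z up the plate. Starts upright; it tips back by itself beyond about 0.12 rad, rests at about 0.42 rad on the locked leg, and falls on its back if the leg is folded
- ledge (a point): middle of the ledge's top face, 8 mm above the underside, at stand x -0.044. Jars have stand x -0.080 to -0.008 and y -0.151 to 0.151 to stand in: a lip 4 mm thick and 9 mm high runs along the front, end cheeks 4 mm thick and 15 mm high close the ends
- plate_top (a point): middle of the top edge of the back plate: 8 mm thick (stand x -0.008 to 0), 310 mm wide, 130 mm above the underside
- leg_pin (a point): the pin the prop leg turns on, parallel to stand y, at stand x 0.008, z 0.137
- leg (a joint): angle of the prop leg behind the plate: 0 folded against it (start), 0.78 rad swung fully out to the rear (stop). The spring is over-centre: it pulls the leg shut below about 0.4 rad and to the open stop beyond about 0.55 rad (at most 0.07 N m). Locked means within 0.08 rad of the stop
- leg_lever (a point): point to hold on the black thumb lever on top of the leg, 32 mm from the pin; 22 mm wide (y), 8 mm thick, ends 9 mm farther. One piece with the leg: folded, it slants 0.6 rad to the rear of stand z; drawn to the front over the plate it swings the foot out to the rear; at the stop it slants 0.18 rad to the front. Over about 3 N tips the display forward, so push it or turn the grip with it
- leg_foot (a point): underside of the rubber cross foot (70 mm wide) at the lower end of the leg, 130 mm from the pin
- carton: cardboard carton, fixed to the table, 144 mm (x) by 236 mm (y), 60 mm high, walls and floor 4 mm. Origin: centre of its underside, z up. Two top flaps hinged along its long sides meet in the middle. Inside, two cardboard strips along y, 9 mm high above the floor, at x -0.042 to -0.036 and 0.036 to 0.042, keep the jars in a row
- flap_a (a joint): angle of the carton flap hinged on the carton's -x wall: 0 shut (start), 2.6 rad folded right out (stop). The flap is 70 mm long, 3 mm thick and light; it drops shut or, once past upright, falls outward to the stop by itself
- flap_b (a joint): the same for the flap hinged on the carton's +x wall
- flap_a_tab (a point): point to hold on the pull tab that stands at right angles on flap a: 26 mm wide along the hinge (carton y), 8 mm thick, 30 mm high above the flap's outer face; the point is 19 mm above that face, 11 mm below the tab's end. 58 mm from the hinge line, 35 mm to carton +y of the flap's middle
- flap_b_tab (a point): the same on flap b, 35 mm to carton -y of the flap's middle
- flap_a_hinge (a point): middle of the hinge line of flap a; the line runs along the carton's y axis, 60 mm up
- flap_b_hinge (a point): middle of the hinge line of flap b
- jar_0: squat round cream-coloured jar with a fixed lid, 63 mm across, 34 mm high, 73 g; all alike. Origin: centre of its underside, z to the lid. Two or three stand in a row on the carton's floor at the start (about 74 mm apart along carton y), the other is absent
- jar_1: squat round cream-coloured jar with a fixed lid, 63 mm across, 34 mm high, 73 g; all alike. Origin: centre of its underside, z to the lid. Two or three stand in a row on the carton's floor at the start (about 74 mm apart along carton y), the other is absent
- jar_2: squat round cream-coloured jar with a fixed lid, 63 mm across, 34 mm high, 73 g; all alike. Origin: centre of its underside, z to the lid. Two or three stand in a row on the carton's floor at the start (about 74 mm apart along carton y), the other is absent
- ink_tin: flat ink pad tin, 68 x 106 x 19 mm, a bystander; origin: centre of its underside
- tally_counter: small round tally counter, 50 x 65 x 25 mm, a bystander; origin: centre of its underside

How it is judged (in metres and radians):
On the way, in this order (a step that is already met when the one before it is completed fails the run):
1. the prop leg is swung past over-centre and locked open, the display still upright (value of joint leg above 0.7 rad and angle between stand's own z axis and vertical below 0.2 rad), for 0.2 s.
2. the display is leaned back and stands on the locked leg (value of joint leg above 0.7 rad and angle between stand's own z axis and vertical between 0.33 and 0.51 rad and height (world z) of each of stand, leg_foot below 0.008 m and linear speed of stand below 0.02 m/s), for 0.3 s.
At the end, for the whole second after the job is handed in: Leg locked (over 0.70 rad); display at rest on rear edge and leg foot, leaning 0.33-0.51 rad; both flaps over 2.0 rad open; each jar present stands lid up on the ledge between lip and plate, within 0.2 rad of the display's own upright axis, at rest; bystanders within 3 cm (all of step 2 and value of joint each of flap_a, flap_b above 2 rad and x of jar_0 in the frame of stand between -0.056 and -0.03 m and y of jar_0 in the frame of stand between -0.13 and 0.13 m and z of jar_0 in the frame of stand between 0.002 and 0.016 m and angle between the z axis of each of jar_0, jar_1, jar_2 and the z axis of stand, either way round below 0.2 rad and angle between each of jar_0, jar_1, jar_2's own z axis and vertical below 0.8 rad and linear speed of each of jar_0, jar_1, jar_2 below 0.02 m/s and x of jar_1 in the frame of stand between -0.056 and -0.03 m and y of jar_1 in the frame of stand between -0.13 and 0.13 m and z of jar_1 in the frame of stand between 0.002 and 0.016 m and x of jar_2 in the frame of stand between -0.056 and -0.03 m and y of jar_2 in the frame of stand between -0.13 and 0.13 m and z of jar_2 in the frame of stand between 0.002 and 0.016 m); the robot touches nothing.
It fails at once if a bystander (ink tin, tally counter) is shifted by more than 3 cm (distance of any of ink_tin, tally_counter from where it was at the start of the episode above 0.03 m).
Of jar_0, jar_1, jar_2 only 2 to 3 are there at a start; the rules pass over those that are not, and their reading is None.
At some moment in a run one of jar_0, jar_1, jar_2 may be knocked a few centimetres aside while the robot is not near it.
Once in a run the grip may slacken for a moment while it holds something.
It also fails if it takes over 210 s, if anything falls off the work surface, if the arm or the gripper's body presses on something with over 40 N, if the wrist force passes 120 N, or if a joint passes its speed limit or range.

## Robot

A 6-joint arm with a two-finger parallel gripper is mounted at the origin on a cart in front of the work surface, level with it; the furniture and walls round the work are solid. World frame = base frame: x ahead of the robot, y to its left, z up, the work surface at z = 0. Lengths are in mm, angles in rad, forces in N, time in s.
With the tool pointing down it reaches from about 325 to 900 mm from the base axis. Payload 6.1 kg.
Tool frame: the origin (TCP) lies at the very end of the fingers, on their centre line; the grasp point (between the pads) lies 19 mm behind it (ctrl.grasp_offset is the distance from the TCP to the grasp point, in mm); x points along the fingers, y is the direction in which the jaws open and shut, and the axes are right-handed (so a half turn about x gives the same grasp; the last joint's range is limited). The gripper opens to 87 mm and grips with 3 to 60 N. Pads are 19 mm wide; open, the fingers measure 117 mm over their backs; the gripper's body (75 mm by 190 mm) begins 51 mm behind the grasp point.
Start: joints at [1.056, 0.22, 1.526, -0, 1.395, -0.126], TCP at [236.922, 578.346, 222.538] pointing down, gripper open.
Joint ranges: [-2.98, 2.98], [-0.91, 2.08], [0.09, 2.57], [-1.24, 4.39], [0.2, 2.65], [-2.68, 2.68]. Speed limits (rad/s): [2.57, 2.57, 3.01, 3.14, 3.14, 3.14].

## Interface

Orientations are given as a rotation vector (axis times angle).
In Python, from rig import ctrl, imaging, close_job gives the robot as it stands. The module is installed in compiled form; this text tells all that it offers.
- The arm moves only by the tool step_arm, never from a script. Its argument "moves" is a list that holds one entry, the list of rows, each a list of 4 numbers: the shift along the tool's x, y, z normalised to -1 to 1, where 1 is 0.04 m, then the turn about the tool's x normalised to -1 to 1, where 1 is 5 degrees. A call has 1 to 5 rows; each row shifts and turns the commanded pose from where the row before left it, along the tool's axes as they then stand; what a row does not reach is not made up. A row lasts 1/10 s, in which the tool goes at most 50 mm and 8.59 degrees, less where a joint would pass 70% of its speed; a pose out of reach is approached as far as the arm can. A call with a number of a shift or a turn outside -1 to 1 is refused whole. A call with a gripper value outside its range is refused whole. "gripper" is the opening in per cent of the stroke, from 0 (shut) to 100 (fully open), set as the call begins (left out, the last holds). The fingers move at their own pace and stop on an object; "force" is the grip in N (left out, the last holds). Time passes only in rows, so rows that do not move let the fingers close. It gives the time, the measured TCP pose, the force and the opening at its end, in the units of the state.
- ctrl.get_obs(): the state, without advancing time (a new reading comes with each control period).
- imaging.camera(name): name is "scene" or "top" or "wrist"; returns a dict with "color" (400x640x3 uint8, red, green, blue), "depth" (400x640 float32, mm along the optical axis (not along the pixel's ray), 0 where there is no reading), "vfov" (degrees; the focal length in pixels is half the picture's height over the tangent of half this angle, whatever the lens; pixels are square), "cx", "cy" (the principal point, pixels), "position" and "rotation" of the camera in the world; the wrist camera has in their place "mount" (4x4, takes a point from camera to tool coordinates, whose origin is the TCP and whose axes are the tool frame's). Camera axes: x right, y up, looking along -z (the intrinsics and any distortion apply to the point x, -y, -z); pixel columns grow to the right and rows downward; lengths in mm; the calibration is good to about 2 mm. A picture is of the moment at which its call begins: read the wrist's pose just before it.
- close_job(): hands the job in, once; it reports no verdict.
The state is a dict: "time": time; "q": joint angles; "joint_vel": joint speeds; "effort": joint torques, N m; "tcp_pos": TCP position; "tool_rot": TCP orientation; "contact_force": force on the tool from outside, world axes, zero at the start; "torque": the same for the moment, N m; "finger_gap": finger opening in mm.
Only numpy, scipy, OpenCV 4.12 (cv2) and the standard library are available. Lean on these libraries where they do the work, as an engineer would, in place of code of your own. Each camera call takes 0.05 s, during which the arm holds its last target.

## Working session

There is one attempt and no reset: what is moved stays moved. The work goes in short steps, Python scripts to look and compute and a tool call to move; the robot and the scene stay as the last step left them, time stands still between calls to the robot, and variables do not carry over. Pictures are saved under pics/ and viewed, and the job is handed in when it is done.

Besides the shell and the picture viewer there is one more tool, called after "Call:" as name(argument=value, ...), one argument or row to a line, values as JSON. step_arm: Moves the arm, as the interface text tells. Its arguments: {"type":"object","properties":{"moves":{"type":"array"},"gripper":{"type":"number"},"force":{"type":"number"}},"required":["moves"]}

```bash
ls; mkdir -p pics; cat > h.py <<'E'
import numpy as np, cv2
from scipy.spatial.transform import Rotation as R
from rig import ctrl, imaging, close_job
def shot(name,fn):
    o=ctrl.get_obs(); c=imaging.camera(name)
    c['obs']=o
    if 'mount' in c:
        T=np.eye(4); T[:3,:3]=R.from_rotvec(o['tool_rot']).as_matrix(); T[:3,3]=o['tcp_pos']
        M=T@np.array(c['mount'])
        c['position']=M[:3,3]; c['rotation']=M[:3,:3]
    cv2.imwrite('pics/'+fn,c['color'][:,:,::-1])
    np.savez('pics/'+fn[:-4]+'.npz',**{k:np.array(c[k]) for k in ('color','depth','vfov','cx','cy','position','rotation')})
    return c
def rmat(c):
    r=np.array(c['rotation'])
    return r if r.shape==(3,3) else R.from_rotvec(r).as_matrix()
def pts(c):
    h,w=c['depth'].shape; f=h/2/np.tan(np.radians(float(c['vfov']))/2)
    u,v=np.meshgrid(np.arange(w),np.arange(h)); d=c['depth']
    P=np.stack([(u-c['cx'])/f*d,-(v-c['cy'])/f*d,-d],-1)
    return P@rmat(c).T+np.array(c['position'])
def ray(c,u,v,z):
    h,w=c['depth'].shape; f=h/2/np.tan(np.radians(float(c['vfov']))/2)
    d=rmat(c)@np.array([(u-c['cx'])/f,-(v-c['cy'])/f,-1]); p=np.array(c['position'])
    return p+d*(z-p[2])/d[2]
def proj(c,P):
    h,w=c['depth'].shape; f=h/2/np.tan(np.radians(float(c['vfov']))/2)
    q=rmat(c).T@(np.array(P)-np.array(c['position']))
    return c['cx']+f*q[0]/-q[2], c['cy']-f*q[1]/-q[2]
def st():
    o=ctrl.get_obs(); M=R.from_rotvec(o['tool_rot']).as_matrix()
    print('t',round(o['time'],2),'tcp',np.round(o['tcp_pos'],1),'F',np.round(o['contact_force'],1),'gap',round(float(o['finger_gap']),1),'q',np.round(o['q'],2)); print(np.round(M,3))
    return o,M
E
python3 - <<'E'
from h import *
for n in ('scene','top','wrist'):
    c=shot(n,n+'0.png'); print({k:(np.round(v,3).tolist() if not isinstance(v,str) else v) for k,v in c.items() if k not in('color','depth','obs')})
st()
E
```

```text
pics
{'vfov': 46.291, 'cx': 327.052, 'cy': 194.596, 'position': [-251.431, -800.355, 645.307], 'rotation': [1.086, -0.469, -0.699]}
{'vfov': 56.497, 'cx': 317.431, 'cy': 199.638, 'position': [425.364, -1.012, 998.194], 'rotation': [0.164, -0.134, -1.564]}
{'vfov': 63.148, 'cx': 315.74, 'cy': 197.821, 'mount': [[-0.0, 0.251, -0.968, -161.73], [1.0, 0.001, -0.0, -0.839], [0.001, -0.968, -0.251, -66.837], [0.0, 0.0, 0.0, 1.0]], 'position': [174.605, 602.667, 383.283], 'rotation': [[0.38, -0.895, -0.232], [0.925, 0.368, 0.097], [-0.001, -0.251, 0.968]]}
t 0.15 tcp [236.7 577.9 221.7] F [-1.   0.1 -0. ] gap 87.3 q [ 1.06  0.22  1.53 -0.    1.39 -0.13]
[[-0.001  0.379  0.925]
 [-0.001  0.925 -0.379]
 [-1.    -0.002 -0.   ]]
```

View pics/scene0.png

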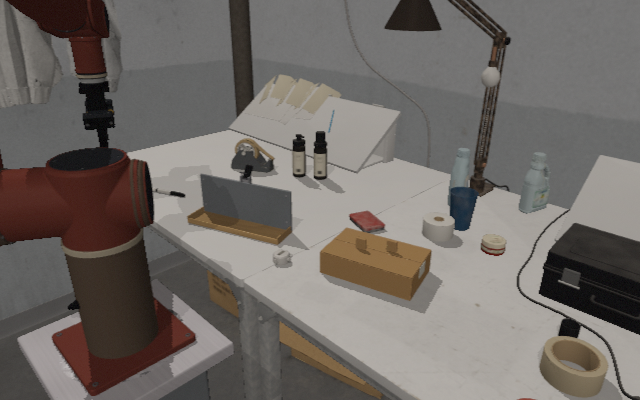

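View pics/top0.png

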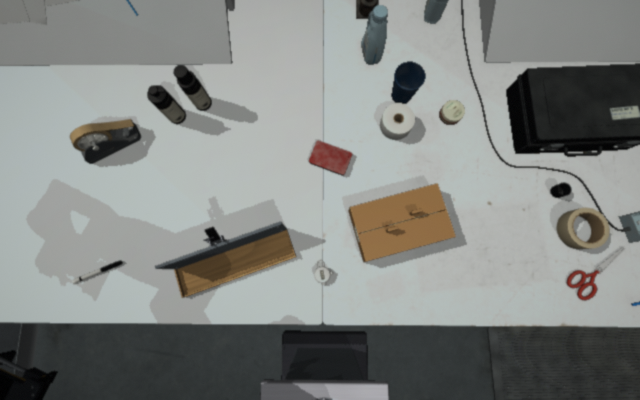

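View pics/wrist0.png

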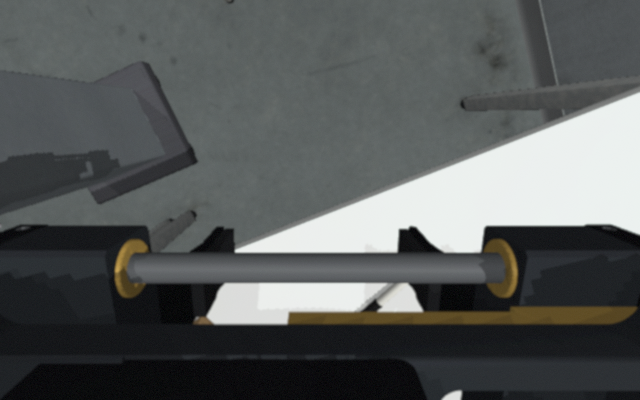

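The top view shows the stand at left (plate edge ~(165,267)–(287,227), lever at (212,235)). The carton is at right, centred ~(402,222) with tabs at (393,228) and (417,211), the red tin is at (330,157) and the tally counter at (322,272). Next I measure these.

```bash
cat > m.py <<'E'
from h import *
c=dict(np.load('pics/top0.npz')); P=pts(c); 
im=c['color']
def line(mask,lab):
    Q=P[mask]; r=cv2.minAreaRect(Q[:,:2].astype(np.float32)); print(lab,len(Q),'rect',np.round(r[0],1),np.round(r[1],1),round(r[2],2),'z',np.round(np.percentile(Q[:,2],[1,50,99]),1))
    return Q
x,y,z=P[...,0],P[...,1],P[...,2]
ok=c['depth']>0
reg=ok&(x>200)&(x<620)
Q=line(reg&(y>50)&(y<420)&(z>122)&(z<136),'plate top')
d=np.linalg.svd(Q[:,:2]-Q[:,:2].mean(0),full_matrices=False)[2][0]; print('dir',d,'yaw',np.arctan2(d[1],d[0]))
Q=line(reg&(y>50)&(y<420)&(z>138)&(z<185),'lever'); 
print(np.round(Q[Q[:,2].argsort()][-5:],1))
Q=line(reg&(y>50)&(y<420)&(z>5)&(z<12),'ledge')
Q=line(reg&(y>50)&(y<420)&(z>14)&(z<25),'ledge lip')
Q=line(reg&(y<20)&(y>-260)&(z>55)&(z<70),'carton')
Q=line(reg&(y<20)&(y>-260)&(z>75)&(z<110),'tabs')
n,l,s,ce=cv2.connectedComponentsWithStats((reg&(y<20)&(y>-260)&(z>75)&(z<110)).astype(np.uint8))
for i in range(1,n):
    if s[i,4]>8: line(l==i,'tab %d'%i)
n,l,s,ce=cv2.connectedComponentsWithStats((ok&(x>200)&(x<900)&(y>-300)&(y<500)&(z>10)&(z<300)).astype(np.uint8))
for i in range(1,n):
    if s[i,4]>60: line(l==i,'obj %s'%np.round(ce[i]))
print('table z',np.median(z[ok&(x>500)&(x<560)&(y>50)&(y<100)]))
E
python3 m.py
```

```text
plate top 522 rect [491.4 248.9] [ 21.8 309.3] 19.9 z [122.4 129.5 133.5]
dir [-0.33972277  0.94052562] yaw 1.9174184451882876
lever 194 rect [502.9 257.6] [35.4 40.8] 18.91 z [138.3 154.  173.2]
[[519.  250.8 172.5]
 [516.7 250.5 173.1]
 [516.7 264.  173.2]
 [518.9 248.2 173.8]
 [516.5 254.5 174.7]]
ledge 3118 rect [455.6 235.3] [323.5 369.8] 0.41 z [ 5.1  7.8 11.5]
ledge lip 375 rect [446.3 233.1] [ 77.9 310.9] 20.13 z [14.1 18.  24.5]
carton 3890 rect [ 544.7 -176.7] [144.2 196.5] 15.35 z [58.3 62.9 66.7]
tabs 87 rect [ 549.5 -195.3] [14.1 97.8] 35.29 z [75.8 92.2 95.5]
tab 1 45 rect [ 571.2 -225.3] [ 7.8 24.6] 15.62 z [75.7 92.2 95.3]
tab 2 42 rect [ 527.9 -165.5] [ 7.9 25.5] 15.02 z [76.7 92.2 95.9]
obj [192.  90.] 676 rect [887.6 348.1] [24.6 48.2] 0.13 z [ 13.3 112.6 178.2]
obj [399. 114.] 1240 rect [ 845.5 -200.8] [ 87.6 118.1] 83.82 z [ 11.7  49.9 113.5]
obj [165. 103.] 810 rect [859.5 419.4] [47.  50.5] 37.05 z [ 14.3 111.6 161.5]
obj [330. 157.] 945 rect [733.2 -16.1] [107.1  68.9] 68.83 z [13.4 18.3 22.7]
obj [399. 222.] 5132 rect [ 549.9 -195.5] [144.2 235.5] 15.35 z [34.8 62.8 91.4]
obj [223. 250.] 1953 rect [465.5 240. ] [117.6 310.7] 19.82 z [ 10.4  94.3 170.5]
obj [322. 274.] 243 rect [417.1   5.5] [42.3 42.4] 56.97 z [14.6 23.  27.5]
obj [ 47. 385.] 79 rect [222.9 493.7] [11.5 42.7] 77.49 z [291.  296.6 299.9]
table z 1.2817916191760332
```

```bash
cat >> m.py <<'E'
print('----')
a=np.radians(19.86); ex=np.array([np.cos(a),np.sin(a)]); ey=np.array([-ex[1],ex[0]])
def S(Q): return np.c_[Q[:,:2]@ex,Q[:,:2]@ey,Q[:,2]]
m=reg&(y>50)&(y<420)&(z>10)&(z<200); Q=S(P[m]); print('y ext',Q[:,1].min(),Q[:,1].max())
Q=S(P[reg&(y>50)&(y<420)&(z>126)&(z<134)]); 
yc=(Q[:,1].max()+Q[:,1].min())/2
for lo,hi in ((-150,-60),(-40,40),(60,150)):
    q=Q[(Q[:,1]-yc>lo)&(Q[:,1]-yc<hi)]; print('plate x',np.round(np.percentile(q[:,0],[5,50,95]),1),np.median(q[:,2]))
Q=S(P[m]); q=Q[(Q[:,2]<20)]; print('front x',np.percentile(q[:,0],[0.2,1,5]))
Q=S(P[reg&(y>50)&(y<420)&(z>138)&(z<185)]); print('lever',np.round(np.percentile(Q,[2,50,98],axis=0),1))
Q=Q[Q[:,2]>150];print('lever',np.round(np.percentile(Q,[2,50,98],axis=0),1))
E
python3 m.py | sed -n '/----/,$p'
cat >> h.py <<'E'
def go(tx,ty,tz,nmax=1.0):
    o,M=st(); d=M.T@(np.array([tx,ty,tz])-np.array(o['tcp_pos']))/40
    n=int(np.ceil(np.abs(d).max()/nmax)); print('total units',np.round(d,3),'rows',n,'each',np.round(d/n,3),'yaw',round(np.degrees(np.arctan2(M[1,1],M[0,1])),2))
SA=np.radians(19.86); SX=np.array([np.cos(SA),np.sin(SA)]); SY=np.array([-SX[1],SX[0]])
E
```

```text
----
y ext -87.7638917490143 222.9659600305056
plate x [536.5 540.2 544. ] 129.55126716776715
plate x [536.6 540.4 548.7] 129.8232145890056
plate x [536.8 540.1 543.9] 129.58492289850403
front x [460.51569295 460.61924227 460.92165339]
lever [[544.8  51.8 138.7]
 [559.5  67.6 154. ]
 [576.8  87.5 172.6]]
lever [[556.6  56.5 150.7]
 [566.   67.2 162.8]
 [577.4  85.6 173.1]]
```

```bash
cat >> h.py <<'E'
S0=np.array([544.3,67.6])
def W(sx,sy): return SX*(S0[0]+sx)+SY*(S0[1]+sy)
E
python3 - <<'E'
from h import *
print(W(68,0)); st()
E
```

```text
[552.91850424 271.59193226]
t 0.15 tcp [236.7 577.9 221.7] F [-1.   0.1 -0. ] gap 87.3 q [ 1.06  0.22  1.53 -0.    1.39 -0.13]
[[-0.001  0.379  0.925]
 [-0.001  0.925 -0.379]
 [-1.    -0.002 -0.   ]]
```

Call:
step_arm(
  moves=[
    [[0,0,0,1],[0,0,0,1],[0,0,0,1],[0,0,0,1],[0,0,0,1]],
  ],
  gripper=0,
)

```text
time: 0.65
tcp_pos: [236.8, 578.1, 222.0]
tool_rot: [0.647, 1.472, -0.648]
contact_force: [-0.9, -0.4, 0.1]
finger_gap: 55.3
```

Call:
step_arm(
  moves=[
    [[0,0,0,1],[0,0,0,1],[0,0,0,1],[0,0,0,1],[0,0,0,0.57]],
  ],
)

```text
time: 1.15
tcp_pos: [236.8, 578.1, 222.0]
tool_rot: [0.952, 1.352, -0.953]
contact_force: [-0.3, -0.1, 1.5]
finger_gap: 15.1
```

```bash
python3 - <<'E'
from h import *
go(*W(68,0),222)
E
```

```text
t 1.15 tcp [236.8 578.1 222. ] F [-0.3 -0.1  1.5] gap 15.1 q [ 1.06  0.22  1.53 -0.    1.39  0.71]
[[-0.     0.942  0.337]
 [-0.001  0.337 -0.942]
 [-1.    -0.001  0.001]]
total units [4.000e-03 4.859e+00 9.877e+00] rows 10 each [0.    0.486 0.988] yaw 19.69
```

Call:
step_arm(
  moves=[
    [[0,0.49,0.95,0],[0,0.49,0.95,0],[0,0.49,0.95,0],[0,0.49,0.95,0],[0,0.49,0.95,0]],
  ],
)

```text
time: 1.65
tcp_pos: [394.5, 431.6, 222.3]
tool_rot: [0.95, 1.354, -0.95]
contact_force: [-0.0, -0.3, 0.4]
finger_gap: 0.3
```

Call:
step_arm(
  moves=[
    [[0,0.49,0.95,0],[0,0.49,0.95,0],[0,0.49,0.95,0],[0,0.49,0.95,0],[0,0.49,0.95,0]],
  ],
)

```text
time: 2.15
tcp_pos: [551.3, 286.1, 222.2]
tool_rot: [0.95, 1.354, -0.95]
contact_force: [-0.4, 0.3, 0.8]
finger_gap: 0.4
```

```bash
python3 - <<'E'
from h import *
go(*W(68,0),160)
shot('wrist','w1.png'); shot('scene','s1.png')
E
```

```text
t 2.15 tcp [551.3 286.1 222.2] F [-0.4  0.3  0.8] gap 0.4 q [0.35 0.21 1.54 0.   1.39 0.01]
[[-0.001  0.94   0.34 ]
 [-0.     0.34  -0.94 ]
 [-1.    -0.001 -0.   ]]
total units [ 1.555 -0.085  0.356] rows 2 each [ 0.778 -0.043  0.178] yaw 19.87
```

View pics/w1.png

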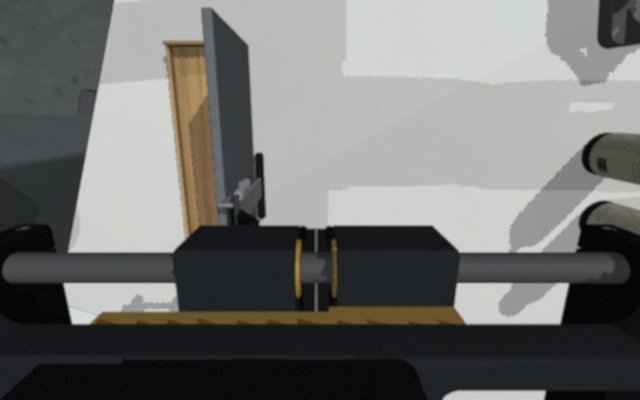

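The wrist view shows the plate (225,100) and the lever/leg (240,200) to the left of the fingers, as expected. Descending behind the lever.

Call:
step_arm(
  moves=[
    [[0,-0.08,0.36,0],[0.78,0,0,0],[0.78,0,0,0]],
  ],
)

```text
time: 2.55
tcp_pos: [552.5, 273.2, 160.7]
tool_rot: [0.951, 1.352, -0.947]
contact_force: [-0.1, -0.8, 0.1]
finger_gap: 0.4
```

Call:
step_arm(
  moves=[
    [[0,-0.2,0,0],[0,-0.2,0,0],[0,0,0,0]],
  ],
)

```text
time: 2.85
tcp_pos: [536.7, 267.9, 162.1]
tool_rot: [0.95, 1.353, -0.948]
contact_force: [0.3, 1.2, 1.0]
finger_gap: 0.4
```

```bash
cat >> h.py <<'E'
def rel():
    o=ctrl.get_obs(); p=np.array(o['tcp_pos']); print('stand-frame tcp', np.round(p[:2]@SX-S0[0],1),np.round(p[:2]@SY-S0[1],1),round(p[2],1))
E
python3 - <<'E'
from h import *
st();rel()
E
```

```text
t 2.85 tcp [536.7 267.9 162.1] F [0.3 1.2 1. ] gap 0.4 q [ 0.33  0.21  1.66  0.    1.27 -0.02]
[[ 0.002  0.94   0.341]
 [ 0.001  0.341 -0.94 ]
 [-1.     0.002 -0.   ]]
stand-frame tcp 51.5 2.1 162.1
```

Call:
step_arm(
  moves=[
    [[0,-0.1,0,0],[0,-0.1,0,0],[0,-0.1,0,0],[0,-0.1,0,0]],
  ],
)

```text
time: 3.25
tcp_pos: [524.5, 262.9, 162.5]
tool_rot: [0.954, 1.35, -0.945]
contact_force: [2.7, 0.8, 3.6]
finger_gap: 0.6
```

```bash
python3 - <<'E'
from h import *
rel(); shot('scene','s2.png'); c=shot('top','t2.png')
im=c['color'][180:320,120:350]; cv2.imwrite('pics/t2c.png',cv2.resize(im,None,fx=3,fy=3)[:,:,::-1])
E
```

```text
stand-frame tcp 38.3 1.5 162.5
```

View pics/t2c.png

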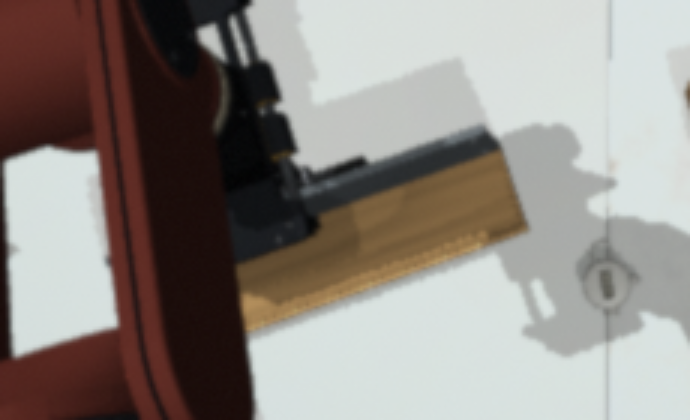

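The foot bar is now visible behind the plate (crop 345,165), so the leg is swinging out. Force is about 2–3 N.

Call:
step_arm(
  moves=[
    [[0,-0.08,0,0],[0,-0.08,0,0],[0,0,0,0]],
  ],
)

```text
time: 3.65
tcp_pos: [514.9, 259.5, 159.3]
tool_rot: [0.948, 1.355, -0.952]
contact_force: [1.0, 0.9, 0.6]
finger_gap: 0.4
```

```bash
python3 - <<'E'
from h import *
rel(); c=shot('top','t3.png')
im=c['color'][180:320,120:350]; cv2.imwrite('pics/t3c.png',cv2.resize(im,None,fx=3,fy=3)[:,:,::-1])
E
```

```text
stand-frame tcp 28.2 1.6 159.3
```

View pics/t3c.png

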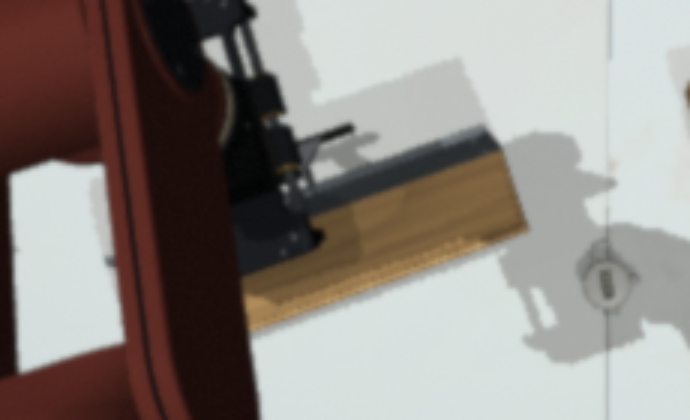

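Call:
step_arm(
  moves=[
    [[0,-0.06,0,0],[0,-0.04,0,0],[0,0,0,0],[0,0,0,0]],
  ],
)

```text
time: 4.1
tcp_pos: [512.2, 258.5, 160.0]
tool_rot: [0.95, 1.354, -0.95]
contact_force: [1.1, -0.1, -0.2]
finger_gap: 0.4
```

```bash
python3 - <<'E'
from h import *
rel(); c=shot('top','t4.png')
im=c['color'][180:320,120:350]; cv2.imwrite('pics/t4c.png',cv2.resize(im,None,fx=3,fy=3)[:,:,::-1])
P=pts(c); Q=P.reshape(-1,3); s=np.c_[Q[:,:2]@SX-S0[0],Q[:,:2]@SY-S0[1],Q[:,2]]
m=(s[:,0]>40)&(s[:,0]<130)&(s[:,1]<-15)&(s[:,1]>-40)&(s[:,2]>8)&(s[:,2]<80); print(m.sum(),np.round(np.percentile(s[m],[5,50,95],axis=0),1))
E
```

```text
stand-frame tcp 25.3 1.5 160.0
36 [[ 57.9 -38.4  26. ]
 [ 61.6 -26.9  29. ]
 [ 66.4 -15.8  32.4]]
```

View pics/t4c.png

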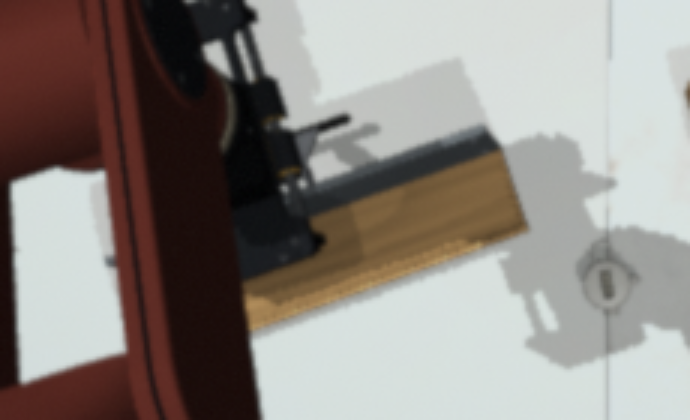

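Call:
step_arm(
  moves=[
    [[0,-0.08,0,0],[0,-0.04,0,0],[0,0,0,0],[0,0,0,0]],
  ],
)

```text
time: 4.55
tcp_pos: [507.9, 256.9, 160.1]
tool_rot: [0.95, 1.354, -0.95]
contact_force: [-0.5, -0.6, 1.0]
finger_gap: 0.4
```

```bash
cat >> h.py <<'E'
def foot(fn):
    rel(); c=shot('top',fn)
    im=c['color'][180:320,120:350]; cv2.imwrite('pics/c'+fn,cv2.resize(im,None,fx=3,fy=3)[:,:,::-1])
    P=pts(c); Q=P.reshape(-1,3); s=np.c_[Q[:,:2]@SX-S0[0],Q[:,:2]@SY-S0[1],Q[:,2]]
    m=(s[:,0]>40)&(s[:,0]<130)&(s[:,1]<-15)&(s[:,1]>-40)&(s[:,2]>8)&(s[:,2]<80); print('foot',m.sum(),np.round(np.percentile(s[m],[5,50,95],axis=0),1))
    m=(abs(s[:,2]-129)<5)&(s[:,1]<-70)&(s[:,1]>-150)&(abs(s[:,0])<40); print('plate',m.sum(),np.round(np.percentile(s[m],[5,50,95],axis=0),1) if m.any() else '')
E
python3 - <<'E'
from h import *
foot('t5.png')
E
```

```text
stand-frame tcp 20.6 1.5 160.1
foot 37 [[ 91.  -37.6  48.8]
 [ 94.8 -27.3  52.4]
 [100.  -15.7  55.8]]
plate 125 [[  -7.8 -146.   125.6]
 [  -4.3 -110.   129.6]
 [  -0.3  -74.6  131.6]]
```

The foot has jumped to x≈95 (leg ≈0.79 rad, locked) and the plate has not moved. Next I retreat and straddle the plate top for a controlled lean.

Call:
step_arm(
  moves=[
    [[0,0.4,0,0],[-0.8,0.4,0,0],[-0.8,0,0,0],[0,0,0,0]],
  ],
  gripper=30,
)

```text
time: 5.0
tcp_pos: [541.2, 268.9, 229.8]
tool_rot: [0.955, 1.348, -0.943]
contact_force: [0.8, -1.1, -0.1]
finger_gap: 22.7
```

```bash
python3 - <<'E'
from h import *
go(*W(-4,-92),175); foot('t6.png')
E
```

```text
t 5.0 tcp [541.2 268.9 229.8] F [ 0.8 -1.1 -0.1] gap 22.7 q [ 0.33  0.16  1.58  0.    1.39 -0.02]
[[ 0.008  0.94   0.34 ]
 [ 0.003  0.34  -0.94 ]
 [-1.     0.009  0.   ]]
total units [ 1.357 -1.514  2.336] rows 3 each [ 0.452 -0.505  0.779] yaw 19.87
stand-frame tcp 56.0 1.5 229.8
foot 38 [[ 91.3 -37.8  47.7]
 [ 95.  -27.1  51.3]
 [ 99.7 -15.9  54.4]]
plate 126 [[  -7.8 -145.9  126.1]
 [  -4.4 -109.6  129.6]
 [  -0.3  -75.   132.1]]
```

Call:
step_arm(
  moves=[
    [[0,-0.5,0.78,0],[0,-0.5,0.78,0],[0.4,-0.51,0.78,0],[0.9,0,0,0],[0,0,0,0]],
  ],
)

```text
time: 5.55
tcp_pos: [508.7, 157.6, 166.4]
tool_rot: [0.947, 1.361, -0.958]
contact_force: [-1.2, -1.0, -0.7]
finger_gap: 26.4
```

```bash
python3 - <<'E'
from h import *
go(*W(-4,-92),106); foot('t7.png')
shot('wrist','w2.png')
E
```

```text
t 5.55 tcp [508.7 157.6 166.4] F [-1.2 -1.  -0.7] gap 26.4 q [ 0.15  0.06  1.82  0.    1.28 -0.19]
[[-0.01   0.941  0.338]
 [-0.001  0.338 -0.941]
 [-1.    -0.01  -0.002]]
total units [ 1.508e+00  2.220e-01 -1.000e-03] rows 2 each [ 0.754  0.111 -0.001] yaw 19.77
stand-frame tcp -12.3 -92.2 166.4Traceback (most recent call last):
  File "<stdin>", line 2, in <module>
  File "h.py", line 46, in foot
    m=(s[:,0]>40)&(s[:,0]<130)&(s[:,1]<-15)&(s[:,1]>-40)&(s[:,2]>8)&(s[:,2]<80); print('foot',m.sum(),np.round(np.percentile(s[m],[5,50,95],axis=0),1))
                                                                                                               ~~~~~~~~~~~~~^^^^^^^^^^^^^^^^^^^^^^^
    return _quantile_unchecked(
        a, q, axis, out, overwrite_input, method, keepdims, weights)
    return _ureduce(a,
                    func=_quantile_ureduce_func,
    ...<5 lines>...
                    overwrite_input=overwrite_input,
                    method=method)
    r = func(a, **kwargs)
    result = _quantile(arr,
                       quantiles=q,
    ...<2 lines>...
                       out=out,
                       weights=wgt)
    slices_having_nans = np.isnan(arr[-1, ...])
                                  ~~~^^^^^^^^^
IndexError: index -1 is out of bounds for axis 0 with size 0
```

Call:
step_arm(
  moves=[
    [[0,0.22,0,0],[0,0,0,0],[0,0,0,0]],
  ],
)

```text
time: 5.9
tcp_pos: [522.5, 163.1, 173.5]
tool_rot: [0.95, 1.352, -0.948]
contact_force: [-0.5, -0.0, 0.1]
finger_gap: 26.1
```

```bash
python3 - <<'E'
from h import *
go(*W(-4,-92),106); rel()
shot('wrist','w2.png')
E
```

```text
t 5.9 tcp [522.5 163.1 173.5] F [-0.5 -0.   0.1] gap 26.1 q [ 0.16  0.07  1.78  0.    1.28 -0.19]
[[ 0.002  0.94   0.341]
 [ 0.     0.341 -0.94 ]
 [-1.     0.002  0.   ]]
total units [ 1.688 -0.167  0.006] rows 2 each [ 0.844 -0.084  0.003] yaw 19.94
stand-frame tcp 2.5 -91.7 173.5
```

View pics/w2.png

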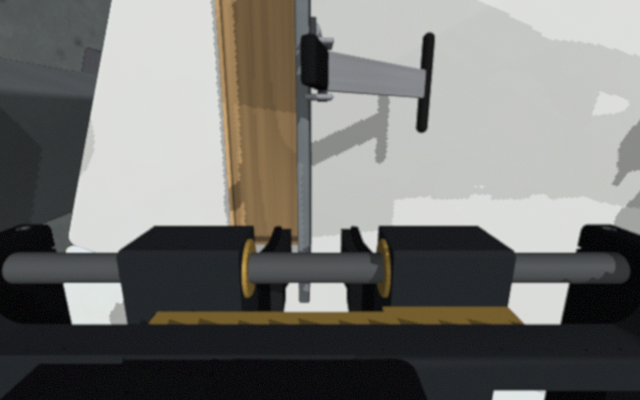

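Wrist view shows the leg fully out, and the plate (x≈304 px) between the finger pads (282/347 px), slightly left of centre. Centring, then descending.

Call:
step_arm(
  moves=[
    [[0,-0.16,0,0],[0.6,0,0,0],[0.6,0,0,0],[0.48,0,0,0],[0,0,0,0]],
  ],
)

```text
time: 6.45
tcp_pos: [512.5, 159.7, 102.1]
tool_rot: [0.947, 1.358, -0.954]
contact_force: [-1.1, -0.0, 0.1]
finger_gap: 26.0
```

Call:
step_arm(
  moves=[
    [[0,0.2,0,0],[0,0.2,0,0],[0,0.1,0,0],[0,0.1,0,0],[0,0,0,0]],
  ],
)

```text
time: 6.95
tcp_pos: [539.2, 168.5, 105.8]
tool_rot: [0.951, 1.352, -0.949]
contact_force: [-0.0, 0.4, 2.0]
finger_gap: 26.0
```

```bash
python3 - <<'E'
from h import *
rel();st()
shot('wrist','w3.png')
E
```

```text
stand-frame tcp 20.1 -92.2 105.8
t 6.95 tcp [539.2 168.5 105.8] F [-0.   0.4  2. ] gap 26.0 q [ 0.16  0.19  1.79  0.    1.16 -0.18]
[[ 0.002  0.94   0.34 ]
 [ 0.     0.34  -0.94 ]
 [-1.     0.002  0.   ]]
```

View pics/w3.png

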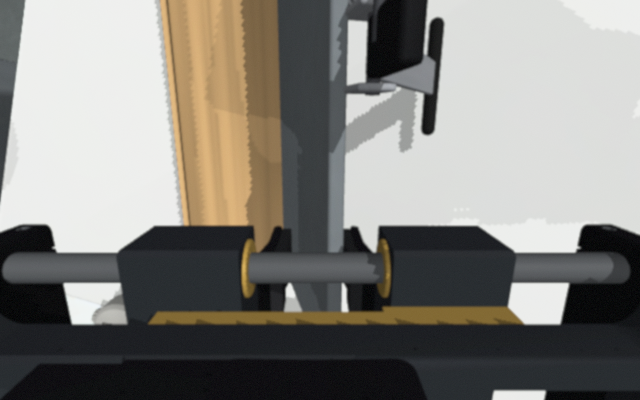

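The plate is tilting back between the fingers and the leg is still out. Continuing.

Call:
step_arm(
  moves=[
    [[0,0.15,0,0],[0,0.15,0,0],[0,0.15,0,0],[0,0.1,0,0],[0,0,0,0]],
  ],
)

```text
time: 7.5
tcp_pos: [558.9, 175.9, 104.9]
tool_rot: [0.95, 1.354, -0.95]
contact_force: [0.4, -0.2, 0.2]
finger_gap: 26.1
```

```bash
python3 - <<'E'
from h import *
rel();st()
shot('wrist','w4.png');shot('scene','s4.png')
E
```

```text
stand-frame tcp 41.1 -92.1 104.9
t 7.5 tcp [558.9 175.9 104.9] F [ 0.4 -0.2  0.2] gap 26.1 q [ 0.17  0.24  1.74 -0.    1.17 -0.18]
[[-0.    0.94  0.34]
 [-0.    0.34 -0.94]
 [-1.   -0.   -0.  ]]
```

View pics/w4.png

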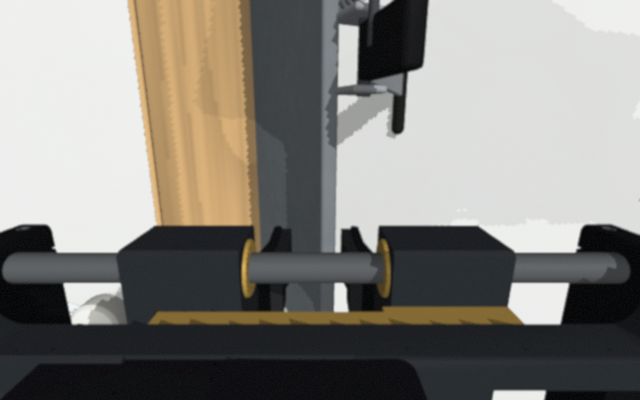

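View pics/s4.png

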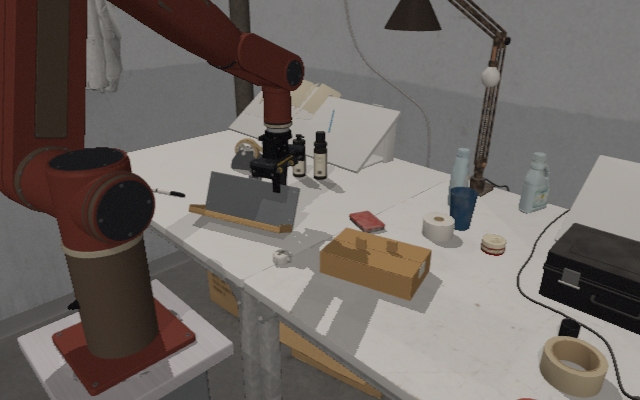

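The display leans back (scene (255,205)). A bit more, then lift away and measure.

Call:
step_arm(
  moves=[
    [[0,0.1,0,0],[0,0.1,0,0],[0,0,0,0],[0,0,0,0],[0,0,0,0]],
  ],
)

```text
time: 8.1
tcp_pos: [566.1, 178.4, 104.9]
tool_rot: [0.95, 1.354, -0.95]
contact_force: [1.1, -0.2, 0.3]
finger_gap: 25.9
```

```bash
cat > tilt.py <<'E'
from h import *
import sys
c=shot('top',sys.argv[1]); P=pts(c); s=P.reshape(-1,3); im=c['color'].reshape(-1,3)
s=np.c_[s[:,:2]@SX-S0[0],s[:,:2]@SY-S0[1],s[:,2]]
# front face of plate
for lo,hi in ((-145,-100),(-60,60),(60,145)):
    m=(s[:,1]>lo)&(s[:,1]<hi)&(s[:,2]>40)&(s[:,2]<100)&(s[:,0]>-20)&(s[:,0]<60)
    if m.sum()>20:
        p=np.polyfit(s[m,2],s[m,0],1); r=s[m,0]-np.polyval(p,s[m,2]); k=abs(r)<4; p=np.polyfit(s[m,2][k],s[m,0][k],1); print(lo,m.sum(),'tilt',np.arctan(p[0]),'x at z0',p[1])
m=(s[:,0]>60)&(s[:,0]<160)&(abs(s[:,1])<40)&(s[:,2]>4)&(s[:,2]<60);
if m.any(): print('foot',m.sum(),np.round(np.percentile(s[m],[5,50,95],axis=0),1))
m=(s[:,0]>-100)&(s[:,0]<-40)&(abs(s[:,1])<170)&(s[:,2]>15)&(s[:,2]<80);
print('ledge',np.round(np.percentile(s[m],[1,50,99],axis=0),1))
rel()
E
python3 tilt.py t8.png
```

```text
-145 172 tilt 0.42024670228260375 x at z0 -8.351505811923776
-60 463 tilt 0.4183164466698989 x at z0 -8.165093140735076
60 179 tilt 0.41481446816452366 x at z0 -7.777485799530305
foot 21 [[ 85.9   1.7   4.5]
 [106.7  16.7   9.5]
 [117.9  21.4  56.3]]
ledge [[ -75.6 -154.9   24.9]
 [ -59.  -107.1   35.2]
 [ -40.3  -58.6   52.5]]
stand-frame tcp 48.6 -92.1 104.9
```

Tilt is 0.418 rad, with the rear edge in place and the foot on the table. Lifting off and turning for the flap tabs.

Call:
step_arm(
  moves=[
    [[-0.7,0,0,0],[-0.9,0,0,1],[-0.9,0,0,1],[-0.6,0,0,1],[0,0,0,1]],
  ],
  gripper=57,
)

```text
time: 8.65
tcp_pos: [568.6, 178.9, 234.4]
tool_rot: [1.219, 1.201, -1.206]
contact_force: [0.9, -0.6, -0.3]
finger_gap: 48.4
```

Call:
step_arm(
  moves=[
    [[0,0,0,1],[0,0,0,1],[0,0,0,1],[0,0,0,1],[0,0,0,1]],
  ],
)

```text
time: 9.15
tcp_pos: [566.0, 178.4, 229.0]
tool_rot: [1.527, 0.967, -1.527]
contact_force: [-0.2, 0.1, -1.5]
finger_gap: 49.5
```

Call:
step_arm(
  moves=[
    [[0,0,0,1],[0,0,0,1],[0,0,0,1],[0,0,0,1],[0,0,0,1]],
  ],
)

```text
time: 9.65
tcp_pos: [566.0, 178.4, 228.9]
tool_rot: [1.821, 0.657, -1.821]
contact_force: [-0.9, 0.5, 0.2]
finger_gap: 49.3
```

Call:
step_arm(
  moves=[
    [[0,0,0,1],[0,0,0,1],[0,0,0,1],[0,0,0,1],[0,0,0,0.9]],
  ],
)

```text
time: 10.15
tcp_pos: [566.0, 178.4, 229.0]
tool_rot: [2.08, 0.277, -2.08]
contact_force: [-0.4, 0.1, 0.1]
finger_gap: 49.8
```

```bash
python3 tilt.py t9.png; python3 - <<'E'
from h import *
go(527.5,-165.5,150)
E
```

```text
-145 258 tilt 0.4185722380780705 x at z0 -8.318127420210264
-60 172 tilt 0.41923020667253175 x at z0 -8.174696232493881
60 510 tilt 0.4160525489623483 x at z0 -7.8080385589024
ledge [[ -75.6 -154.8   24.8]
 [ -58.8  -88.4   34.6]
 [ -40.4  -23.8   52.2]]
stand-frame tcp 48.6 -92.1 229.0
t 10.2 tcp [566.  178.4 229. ] F [-0.1 -0.2 -0.5] gap 49.5 q [ 0.17  0.14  1.6  -0.    1.4   1.48]
[[ 0.     0.258 -0.966]
 [-0.    -0.966 -0.258]
 [-1.     0.    -0.   ]]
total units [1.975 8.056 3.15 ] rows 9 each [0.219 0.895 0.35 ] yaw -75.04
```

Call:
step_arm(
  moves=[
    [[0,0.9,0.35,0],[0,0.9,0.35,0],[0,0.9,0.35,0],[0,0.9,0.35,0],[0,0.9,0.35,0]],
  ],
)

```text
time: 10.7
tcp_pos: [545.9, -15.1, 229.1]
tool_rot: [2.077, 0.282, -2.076]
contact_force: [0.9, 0.6, -0.2]
finger_gap: 49.6
```

Call:
step_arm(
  moves=[
    [[0.4,0.9,0.35,0],[0.8,0.9,0.35,0],[0.8,0.9,0.35,0],[0,0.86,0.35,0],[0,0,0,0]],
  ],
)

```text
time: 11.2
tcp_pos: [528.6, -169.4, 147.9]
tool_rot: [2.077, 0.277, -2.082]
contact_force: [1.1, -0.1, -0.2]
finger_gap: 49.8
```

Call:
step_arm(
  moves=[
    [[0,0,0,0],[0,0,0,0]],
  ],
)

```text
time: 11.4
tcp_pos: [530.5, -164.9, 149.7]
tool_rot: [2.078, 0.281, -2.077]
contact_force: [-0.1, -0.6, 0.3]
finger_gap: 49.7
```

```bash
python3 - <<'E'
from h import *
go(527.5,-165.5,71); shot('wrist','w5.png')
E
```

```text
t 11.4 tcp [ 530.5 -164.9  149.7] F [-0.1 -0.6  0.3] gap 49.7 q [-0.44  0.12  1.78  0.    1.24  0.86]
[[ 0.001  0.266 -0.964]
 [ 0.    -0.964 -0.266]
 [-1.     0.    -0.001]]
total units [ 1.967 -0.006  0.078] rows 2 each [ 0.983 -0.003  0.039] yaw -74.56
```

View pics/w5.png

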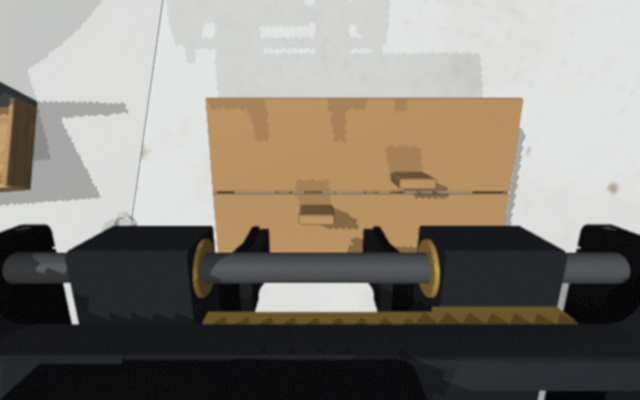

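Tab a at (316,214) is laterally centred between the fingers. Descending to grip it.

Call:
step_arm(
  moves=[
    [[0.7,0,0.07,0],[0.7,0,0,0],[0.56,0,0,0],[0,0,0,0]],
  ],
)

```text
time: 11.85
tcp_pos: [525.1, -163.8, 67.7]
tool_rot: [2.073, 0.286, -2.084]
contact_force: [-0.3, -0.2, -0.7]
finger_gap: 49.7
```

Call:
step_arm(
  moves=[
    [[0,0,0,0],[0,0,0,0],[0,0,0,0],[0,0,0,0],[0,0,0,0]],
  ],
  gripper=0,
  force=6,
)

```text
time: 12.35
tcp_pos: [528.2, -166.0, 72.1]
tool_rot: [2.08, 0.28, -2.076]
contact_force: [0.3, 3.7, 6.8]
finger_gap: 25.6
```

Gripped (25.6 mm). Following the arc.

Call:
step_arm(
  moves=[
    [[-0.34,0,0.18,0],[-0.29,0,0.26,0],[-0.21,0,0.32,0],[-0.13,0,0.36,0],[0,0,0,0]],
  ],
)

```text
time: 12.85
tcp_pos: [483.7, -178.3, 110.6]
tool_rot: [2.079, 0.28, -2.078]
contact_force: [-1.7, 4.3, 4.1]
finger_gap: 25.7
```

Call:
step_arm(
  moves=[
    [[-0.03,0,0.38,0],[0.06,0,0.38,0],[0.16,0,0.35,0],[0,0,0,0]],
  ],
)

```text
time: 13.25
tcp_pos: [440.1, -190.3, 101.4]
tool_rot: [2.076, 0.28, -2.081]
contact_force: [-1.9, 0.1, 1.9]
finger_gap: 25.6
```

```bash
python3 - <<'E'
from h import *
st(); shot('wrist','w6.png');shot('scene','s6.png')
E
```

```text
t 13.25 tcp [ 440.1 -190.3  101.4] F [-1.9  0.1  1.9] gap 25.6 q [-0.57 -0.    2.01 -0.    1.14  0.73]
[[-0.002  0.264 -0.964]
 [-0.    -0.964 -0.264]
 [-1.    -0.     0.002]]
```

View pics/w6.png

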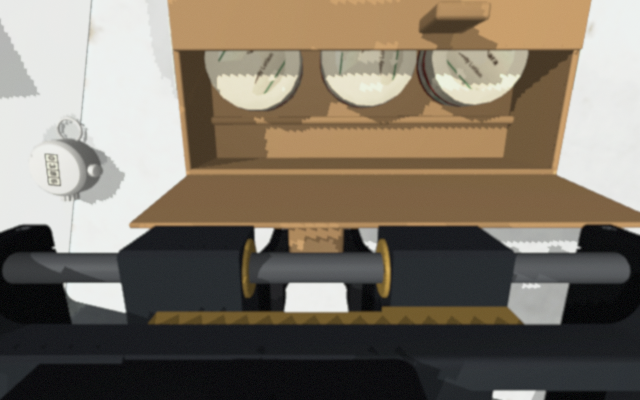

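View pics/s6.png

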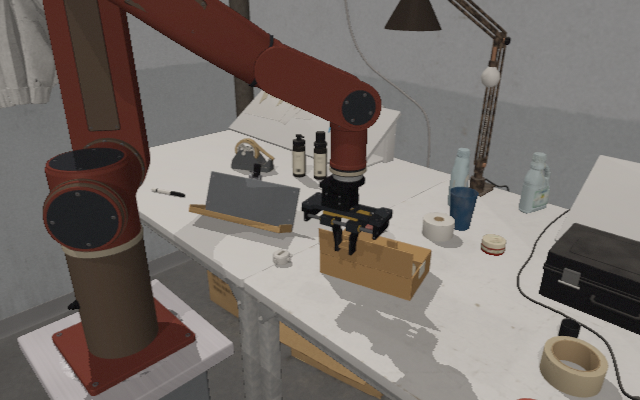

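Three jars are inside (253,80), (367,77) and (478,75), and flap a is just past upright, held by its tab. A little further, then release and rise.

Call:
step_arm(
  moves=[
    [[0.13,0,0.19,0],[0,0,0,0]],
  ],
)

```text
time: 13.55
tcp_pos: [433.9, -192.0, 96.3]
tool_rot: [2.077, 0.281, -2.079]
contact_force: [-1.2, 1.0, 1.1]
finger_gap: 25.7
```

Call:
step_arm(
  moves=[
    [[0,0,0,0],[0,0,0,0],[0,0,0,0],[0,0,0,0]],
  ],
  gripper=57,
)

```text
time: 13.95
tcp_pos: [434.4, -192.1, 96.8]
tool_rot: [2.078, 0.28, -2.077]
contact_force: [-0.1, -0.4, 0.6]
finger_gap: 47.1
```

Call:
step_arm(
  moves=[
    [[-0.5,0,0,0],[-0.7,0,0,0],[-0.4,0,0,0],[0,0,0,0],[0,0,0,0]],
  ],
)

```text
time: 14.45
tcp_pos: [434.1, -192.0, 160.5]
tool_rot: [2.078, 0.28, -2.078]
contact_force: [0.5, 0.5, -0.2]
finger_gap: 49.8
```

```bash
python3 - <<'E'
from h import *
go(572,-225.4,165); shot('wrist','w7.png')
E
```

```text
t 14.45 tcp [ 434.1 -192.   160.5] F [ 0.5  0.5 -0.2] gap 49.8 q [-0.58 -0.09  1.97  0.    1.26  0.72]
[[ 0.     0.265 -0.964]
 [-0.    -0.964 -0.265]
 [-1.     0.    -0.   ]]
total units [-0.111  1.719 -3.103] rows 4 each [-0.028  0.43  -0.776] yaw -74.63
```

View pics/w7.png

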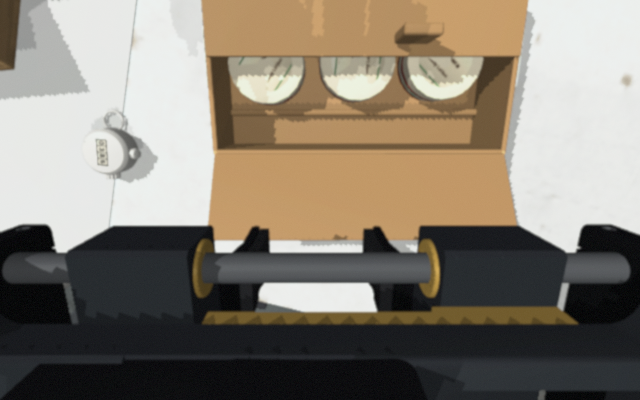

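Flap a is folded out. Now tab b.

Call:
step_arm(
  moves=[
    [[0,0.43,-0.78,0],[0,0.43,-0.78,0],[0,0.43,-0.78,0],[0,0.43,-0.76,0],[0,0,0,0]],
  ],
)

```text
time: 15.0
tcp_pos: [573.7, -225.7, 157.8]
tool_rot: [2.077, 0.283, -2.08]
contact_force: [-0.7, -0.2, 0.1]
finger_gap: 49.7
```

Call:
step_arm(
  moves=[
    [[0.6,0,0,0],[0.2,0,0,0],[0,0,0,0],[0,0,0,0]],
  ],
)

```text
time: 15.4
tcp_pos: [571.2, -225.3, 128.7]
tool_rot: [2.078, 0.281, -2.079]
contact_force: [0.1, -0.8, 0.5]
finger_gap: 49.5
```

```bash
python3 - <<'E'
from h import *
go(572,-225.4,71); shot('wrist','w8.png')
E
```

```text
t 15.4 tcp [ 571.2 -225.3  128.7] F [ 0.1 -0.8  0.5] gap 49.5 q [-0.5   0.28  1.64 -0.    1.22  0.8 ]
[[-0.001  0.265 -0.964]
 [ 0.    -0.964 -0.265]
 [-1.    -0.001  0.001]]
total units [ 1.442  0.01  -0.019] rows 2 each [ 0.721  0.005 -0.01 ] yaw -74.63
```

View pics/w8.png

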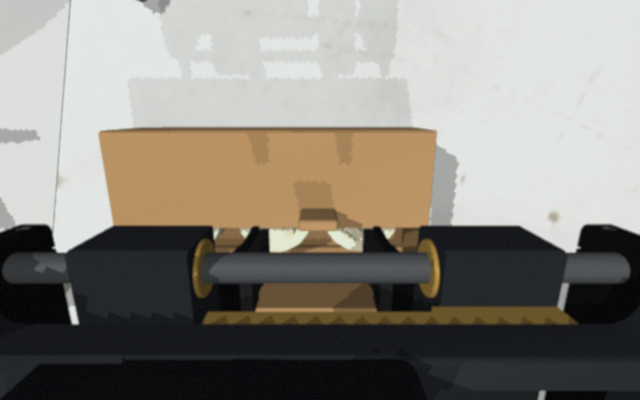

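Tab b at (318,218) is centred. Descend and grip.

Call:
step_arm(
  moves=[
    [[0.7,0,-0.02,0],[0.74,0,0,0],[0,0,0,0]],
  ],
)

```text
time: 15.75
tcp_pos: [569.9, -223.9, 68.0]
tool_rot: [2.074, 0.285, -2.085]
contact_force: [-1.0, -0.1, -1.6]
finger_gap: 49.5
```

Call:
step_arm(
  moves=[
    [[0,0,0,0],[0,0,0,0],[0,0,0,0],[0,0,0,0],[0,0,0,0]],
  ],
  gripper=0,
)

```text
time: 16.25
tcp_pos: [573.7, -226.1, 72.8]
tool_rot: [2.079, 0.278, -2.075]
contact_force: [-0.9, -1.6, 5.3]
finger_gap: 26.1
```

Call:
step_arm(
  moves=[
    [[-0.34,0,-0.18,0],[-0.29,0,-0.26,0],[-0.21,0,-0.32,0],[-0.13,0,-0.36,0],[0,0,0,0]],
  ],
)

```text
time: 16.75
tcp_pos: [618.4, -213.7, 111.8]
tool_rot: [2.08, 0.279, -2.073]
contact_force: [0.3, -3.3, 5.3]
finger_gap: 25.6
```

Call:
step_arm(
  moves=[
    [[-0.03,0,-0.38,0],[0.06,0,-0.38,0],[0.16,0,-0.35,0],[0.13,0,-0.19,0],[0,0,0,0]],
  ],
)

```text
time: 17.25
tcp_pos: [667.6, -200.1, 97.4]
tool_rot: [2.079, 0.279, -2.074]
contact_force: [3.0, -5.1, 2.3]
finger_gap: 25.9
```

```bash
python3 - <<'E'
from h import *
st(); shot('wrist','w9.png')
E
```

```text
t 17.25 tcp [ 667.6 -200.1   97.4] F [ 3.  -5.1  2.3] gap 25.9 q [-0.4   0.49  1.43 -0.    1.22  0.9 ]
[[ 0.003  0.266 -0.964]
 [-0.002 -0.964 -0.266]
 [-1.     0.002 -0.002]]
```

View pics/w9.png

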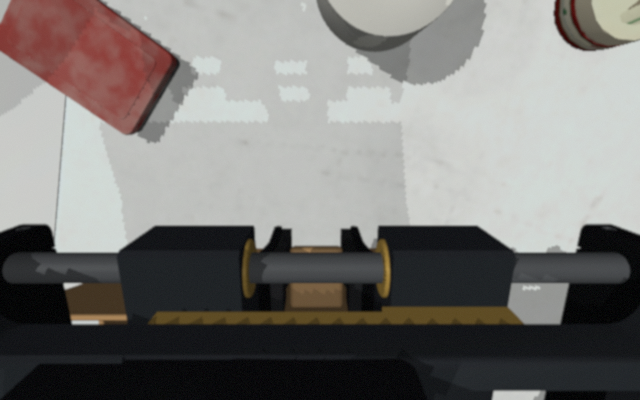

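The tab is still held between the fingers (318,275). Release and rise.

Call:
step_arm(
  moves=[
    [[0,0,0,0],[0,0,0,0],[0,0,0,0],[0,0,0,0]],
  ],
  gripper=57,
)

```text
time: 17.7
tcp_pos: [665.5, -199.1, 96.7]
tool_rot: [2.077, 0.282, -2.079]
contact_force: [-0.3, -0.4, -0.5]
finger_gap: 46.7
```

Call:
step_arm(
  moves=[
    [[-0.5,0,0,0],[-0.8,0,0,0],[-0.8,0,0,-1],[-0.5,0,0,-1],[0,0,0,-1]],
  ],
)

```text
time: 18.2
tcp_pos: [668.0, -200.3, 206.3]
tool_rot: [1.925, 0.52, -1.913]
contact_force: [0.2, -1.1, 0.6]
finger_gap: 49.6
```

Call:
step_arm(
  moves=[
    [[0,0,0,-1],[0,0,0,-1],[0,0,0,-1],[0,0,0,-1],[0,0,0,-1]],
  ],
  gripper=100,
)

```text
time: 18.7
tcp_pos: [665.6, -199.3, 200.9]
tool_rot: [1.636, 0.863, -1.637]
contact_force: [0.3, 0.5, 0.1]
finger_gap: 81.2
```

Call:
step_arm(
  moves=[
    [[0,0,0,-1],[0,0,0,-1],[0,0,0,-1],[0,0,0,-1],[0,0,0,-1]],
  ],
)

```text
time: 19.2
tcp_pos: [665.7, -199.3, 200.9]
tool_rot: [1.329, 1.128, -1.33]
contact_force: [-0.0, 0.2, 0.2]
finger_gap: 86.9
```

Call:
step_arm(
  moves=[
    [[0,0,0,-1],[0,0,0,-1],[0,0,0,-1],[0,0,0,-1],[0,0,0,-1]],
  ],
)

```text
time: 19.7
tcp_pos: [665.7, -199.3, 200.9]
tool_rot: [1.007, 1.326, -1.007]
contact_force: [-0.1, 0.3, 1.0]
finger_gap: 86.8
```

```bash
python3 tilt.py t10.png; python3 - <<'E'
from h import *
st(); 
E
```

```text
-145 265 tilt 0.4148639623888838 x at z0 -8.002825242152154
-60 706 tilt 0.41656908924782987 x at z0 -7.985736665456748
60 510 tilt 0.4167319740494762 x at z0 -7.881562480043836
foot 125 [[ 90.  -36.5   4.3]
 [108.  -11.4   8. ]
 [146.4  21.5  45. ]]
ledge [[ -75.5 -153.2   25. ]
 [ -58.4    3.4   34.9]
 [ -40.5  151.9   51.4]]
stand-frame tcp 14.0 -481.2 200.9
t 19.75 tcp [ 665.7 -199.4  200.9] F [ 0.8  0.2 -0.2] gap 87.0 q [-0.4   0.4   1.34  0.    1.4  -0.68]
[[-0.001  0.962  0.273]
 [ 0.     0.273 -0.962]
 [-1.    -0.001 -0.001]]
```

View pics/t10.png

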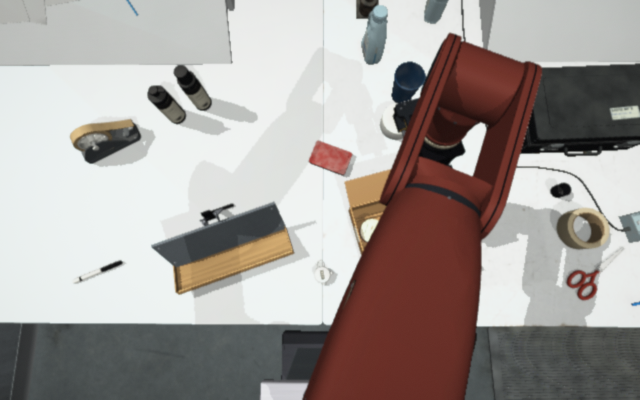

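```bash
python3 - <<'E'
from h import *
go(520,-10,201)
E
```

```text
t 19.75 tcp [ 665.7 -199.4  200.9] F [ 0.8  0.2 -0.2] gap 87.0 q [-0.4   0.4   1.34  0.    1.4  -0.68]
[[-0.001  0.962  0.273]
 [ 0.     0.273 -0.962]
 [-1.    -0.001 -0.001]]
total units [ 3.000e-03 -2.213e+00 -5.547e+00] rows 6 each [ 0.    -0.369 -0.925] yaw 15.82
```

Call:
step_arm(
  moves=[
    [[0,-0.37,-0.92,0.1],[0,-0.37,-0.92,0],[0,-0.37,-0.92,0],[0,-0.37,-0.92,0],[0,-0.37,-0.92,0]],
  ],
)

```text
time: 20.25
tcp_pos: [545.6, -39.7, 201.0]
tool_rot: [1.018, 1.321, -1.017]
contact_force: [0.6, 0.6, 0.9]
finger_gap: 87.0
```

Call:
step_arm(
  moves=[
    [[0,-0.37,-0.92,0],[0,0,0,0],[0,0,0,0]],
  ],
)

```text
time: 20.55
tcp_pos: [523.1, -8.7, 201.6]
tool_rot: [1.016, 1.32, -1.015]
contact_force: [0.6, 0.1, 0.1]
finger_gap: 87.2
```

```bash
python3 - <<'E'
from h import *
st(); c=shot('top','t11.png'); shot('wrist','w11.png')
cv2.imwrite('pics/t11c.png',cv2.resize(c['color'][150:300,290:510],None,fx=3,fy=3)[:,:,::-1])
E
```

```text
t 20.55 tcp [523.1  -8.7 201.6] F [0.6 0.1 0.1] gap 87.2 q [-0.17 -0.01  1.81 -0.    1.33 -0.43]
[[ 0.001  0.966  0.257]
 [-0.     0.257 -0.966]
 [-1.     0.001  0.001]]
```

View pics/t11c.png

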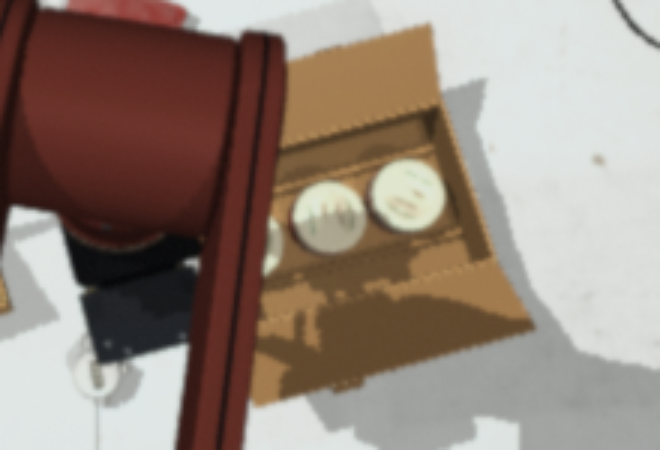

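View pics/w11.png

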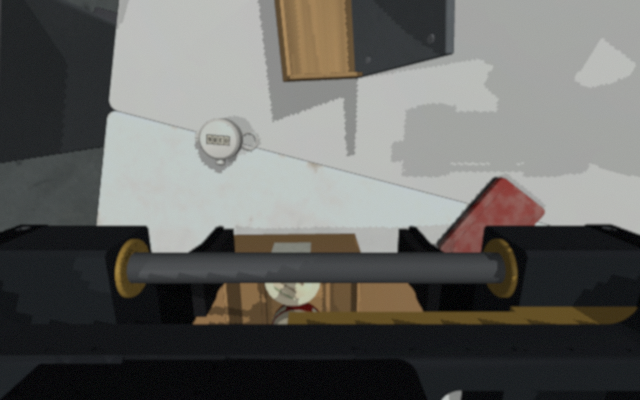

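Both flaps are out and the jars are in a row (crop ~(260,245), (328,217), (408,195)). Measuring them.

```bash
cat > jars.py <<'E'
from h import *
import sys
c=shot('top',sys.argv[1]) if len(sys.argv)>1 else dict(np.load('pics/t11.npz'))
P=pts(c); CA=np.radians(15.35); CX=np.array([np.cos(CA),np.sin(CA)]); CY=np.array([-CX[1],CX[0]]); C0=np.array([549.9,-195.5])
xy=P[...,:2]-C0; u=xy@CX; v=xy@CY; z=P[...,2]
m=((abs(u)<66)&(abs(v)<116)&(z>30)&(z<46)&(c['depth']>0)).astype(np.uint8)
n,l,s,ce=cv2.connectedComponentsWithStats(cv2.erode(m,np.ones((3,3),np.uint8)))
for i in range(1,n):
    if s[i,4]<60: continue
    k=cv2.dilate((l==i).astype(np.uint8),np.ones((3,3),np.uint8))&m>0
    Q=np.c_[u[k],v[k]].astype(np.float32); (a,b),r=cv2.minEnclosingCircle(Q); w=C0+a*CX+b*CY
    print('jar carton',round(a,1),round(b,1),'r',round(r,1),'n',k.sum(),'mean',np.round(Q.mean(0),1),'world',np.round(w,1),'z',round(np.median(z[k]),1))
E
python3 jars.py
```

```text
jar carton 2.7 -70.8 r 31.4 n 466 mean [  1.9 -69.8] world [ 571.2 -263.1] z 38.4
jar carton 1.5 0.2 r 31.1 n 446 mean [1.2 0.9] world [ 551.3 -194.9] z 38.5
```

```bash
python3 - <<'E'
from h import *
go(570.6,-262.7,130)
E
```

```text
t 20.65 tcp [523.9  -9.9 201.5] F [-0.3 -0.1 -0.2] gap 86.8 q [-0.17 -0.01  1.81 -0.    1.33 -0.43]
[[ 0.001  0.967  0.256]
 [-0.001  0.256 -0.967]
 [-1.     0.001  0.001]]
total units [ 1.792 -0.488  6.408] rows 7 each [ 0.256 -0.07   0.915] yaw 14.82
```

Call:
step_arm(
  moves=[
    [[0,-0.07,0.92,-0.1],[0,-0.07,0.92,0],[0,-0.07,0.92,0],[0,-0.07,0.92,0],[0,-0.07,0.92,0]],
  ],
)

```text
time: 21.15
tcp_pos: [558.6, -193.4, 200.9]
tool_rot: [1.011, 1.323, -1.011]
contact_force: [0.2, 1.0, -0.3]
finger_gap: 86.8
```

Call:
step_arm(
  moves=[
    [[0.8,-0.07,0.92,0],[0.8,-0.07,0.89,0],[0.2,0,0,0],[0,0,0,0],[0,0,0,0]],
  ],
)

```text
time: 21.65
tcp_pos: [572.2, -261.8, 129.6]
tool_rot: [1.01, 1.324, -1.01]
contact_force: [-0.0, 0.1, -0.2]
finger_gap: 87.1
```

```bash
python3 - <<'E'
from h import *
go(570.6,-262.7,16); shot('wrist','w12.png')
E
```

```text
t 21.65 tcp [ 572.2 -261.8  129.6] F [-0.   0.1 -0.2] gap 87.1 q [-0.55  0.31  1.6   0.    1.23 -0.82]
[[ 0.     0.964  0.264]
 [ 0.     0.264 -0.964]
 [-1.     0.    -0.   ]]
total units [ 2.839 -0.045  0.011] rows 3 each [ 0.946 -0.015  0.004] yaw 15.33
```

View pics/w12.png

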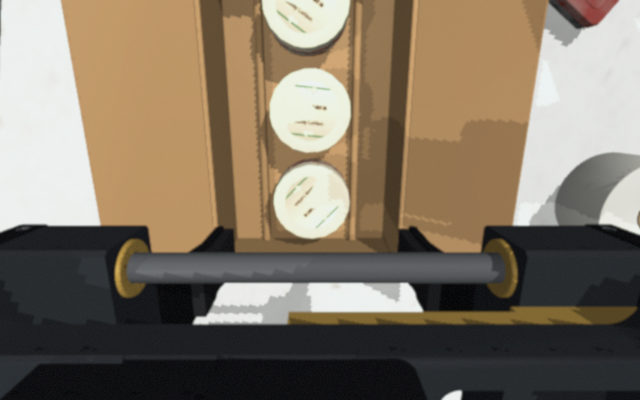

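The jar at (311,200) is centred between the fingers. Descending.

Call:
step_arm(
  moves=[
    [[0.8,-0.04,0,0],[0.8,0,0,0],[0.8,0,0,0],[0.42,0,0,0],[0,0,0,0]],
  ],
)

```text
time: 22.2
tcp_pos: [569.9, -260.9, 15.4]
tool_rot: [1.009, 1.327, -1.009]
contact_force: [-0.0, 0.5, -0.0]
finger_gap: 87.2
```

Call:
step_arm(
  moves=[
    [[0,0,0,0],[0,0,0,0],[0,0,0,0],[0,0,0,0],[0,0,0,0]],
  ],
  gripper=0,
  force=15,
)

```text
time: 22.7
tcp_pos: [571.0, -262.6, 17.6]
tool_rot: [1.009, 1.323, -1.009]
contact_force: [-0.9, 0.3, 6.2]
finger_gap: 62.7
```

Call:
step_arm(
  moves=[
    [[-0.3,0,0,0],[-0.8,0,0,0],[-0.9,0,0,0],[-0.9,0,0,0],[-0.9,0,0,0]],
  ],
)

```text
time: 23.2
tcp_pos: [570.1, -261.9, 170.2]
tool_rot: [1.009, 1.324, -1.009]
contact_force: [0.2, 0.2, -1.4]
finger_gap: 62.1
```

Call:
step_arm(
  moves=[
    [[0,0,0,-1],[0,0,0,-1],[0,0,0,-1],[0,0,0,-1],[0,0,0,-1]],
  ],
)

```text
time: 23.7
tcp_pos: [570.3, -262.0, 168.9]
tool_rot: [0.674, 1.464, -0.673]
contact_force: [-0.6, 0.2, -0.9]
finger_gap: 62.3
```

Call:
step_arm(
  moves=[
    [[0,0,0,-1],[0,0,0,-1],[0,0,0,-1],[0,0,0,-1],[0,0,0,-1]],
  ],
)

```text
time: 24.2
tcp_pos: [570.2, -262.0, 168.8]
tool_rot: [0.334, 1.545, -0.334]
contact_force: [-0.6, 0.6, -1.1]
finger_gap: 62.5
```

Call:
step_arm(
  moves=[
    [[0,0,0,-1],[0,0,0,-1],[0,0,0,-1],[0,0,0,-1],[0,0,0,-1]],
  ],
)

```text
time: 24.7
tcp_pos: [570.3, -262.0, 168.8]
tool_rot: [-0.008, 1.571, 0.008]
contact_force: [0.0, -0.5, -1.1]
finger_gap: 62.2
```

Call:
step_arm(
  moves=[
    [[0,0,0,-1],[0,0,0,-1],[0,0,0,-1],[0,0,0,-0.9],[0,0,0,0]],
  ],
)

```text
time: 25.2
tcp_pos: [570.3, -262.0, 168.7]
tool_rot: [-0.273, 1.553, 0.273]
contact_force: [0.1, -0.1, -0.7]
finger_gap: 62.3
```

```bash
python3 - <<'E'
from h import *
print(W(-29,-92)); go(*W(-29,-92),168)
E
```

```text
[492.94204612 152.11045055]
t 25.2 tcp [ 570.3 -262.   168.7] F [ 0.1 -0.1 -0.7] gap 62.3 q [-0.56  0.27  1.57  0.    1.3  -2.47]
[[ 0.   -0.34  0.94]
 [ 0.    0.94  0.34]
 [-1.    0.    0.  ]]
total units [ 0.019 10.393  1.707] rows 11 each [0.002 0.945 0.155] yaw 109.91
```

Call:
step_arm(
  moves=[
    [[0,0.95,0.16,0],[0,0.95,0.16,0],[0,0.95,0.16,0],[0,0.95,0.16,0],[0,0.95,0.16,0]],
  ],
)

```text
time: 25.7
tcp_pos: [535.4, -71.1, 168.7]
tool_rot: [-0.27, 1.554, 0.27]
contact_force: [-0.4, -0.1, -0.3]
finger_gap: 62.0
```

Call:
step_arm(
  moves=[
    [[0,0.95,0.16,0],[0,0.95,0.16,0],[0,0.95,0.16,0],[0,0.95,0.16,0],[0,0.95,0.16,0]],
  ],
)

```text
time: 26.2
tcp_pos: [500.9, 118.5, 168.9]
tool_rot: [-0.27, 1.553, 0.27]
contact_force: [0.2, -0.3, -2.1]
finger_gap: 62.6
```

Call:
step_arm(
  moves=[
    [[0,0.89,0.11,0],[0.8,0,0,0],[0.8,0,0,0],[0,0,0,0],[0,0,0,0]],
  ],
)

```text
time: 26.7
tcp_pos: [493.1, 151.9, 104.6]
tool_rot: [-0.271, 1.555, 0.271]
contact_force: [-0.3, -0.4, -0.6]
finger_gap: 61.9
```

```bash
python3 - <<'E'
from h import *
go(*W(-29,-92),50);shot('wrist','w13.png')
E
```

```text
t 26.7 tcp [493.1 151.9 104.6] F [-0.3 -0.4 -0.6] gap 61.9 q [ 0.15  0.08  1.92  0.    1.15 -1.77]
[[-0.001 -0.339  0.941]
 [-0.     0.941  0.339]
 [-1.     0.    -0.001]]
total units [1.365 0.005 0.   ] rows 2 each [0.682 0.002 0.   ] yaw 109.8
```

View pics/w13.png

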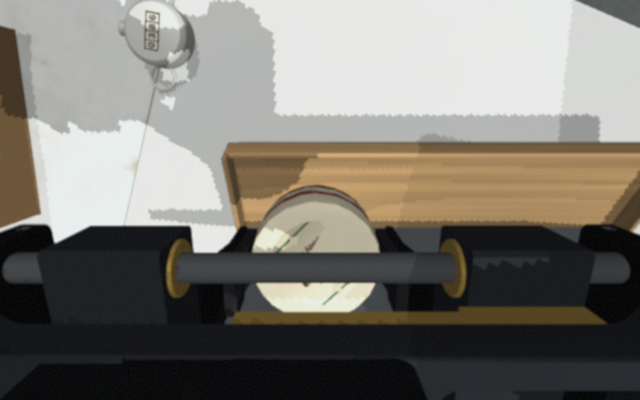

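The jar is held over the ledge. Lowering.

Call:
step_arm(
  moves=[
    [[0.5,0,0,0],[0.5,0,0,0],[0.2,0,0,0],[0,0,0,0],[0,0,0,0]],
  ],
)

```text
time: 27.25
tcp_pos: [494.6, 152.0, 57.8]
tool_rot: [-0.272, 1.552, 0.272]
contact_force: [-0.1, -0.8, -0.4]
finger_gap: 62.2
```

Call:
step_arm(
  moves=[
    [[0.06,0,0,0],[0.06,0,0,0],[0,0,0,0],[0,0,0,0]],
  ],
)

```text
time: 27.65
tcp_pos: [493.4, 152.0, 51.7]
tool_rot: [-0.272, 1.554, 0.272]
contact_force: [0.2, -0.7, -0.0]
finger_gap: 62.3
```

```bash
python3 - <<'E'
from h import *
rel();shot('scene','s13.png')
c=cv2.imread('pics/s13.png'); cv2.imwrite('pics/s13c.png',cv2.resize(c[140:300,150:350],None,fx=3.5,fy=3.5))
E
```

```text
stand-frame tcp -28.6 -92.2 51.7
```

View pics/s13c.png

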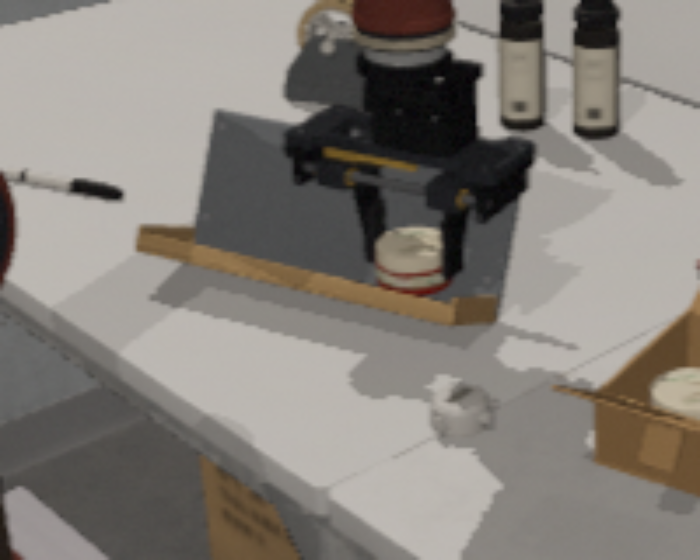

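Call:
step_arm(
  moves=[
    [[0.03,0,0,0],[0,0,0,0]],
  ],
  force=4,
)

```text
time: 27.9
tcp_pos: [493.3, 152.0, 50.2]
tool_rot: [-0.272, 1.554, 0.272]
contact_force: [0.7, 0.1, 0.0]
finger_gap: 62.8
```

Call:
step_arm(
  moves=[
    [[0,0,0,0],[0,0,0,0],[0,0,0,0],[0,0,0,0],[0,0,0,0]],
  ],
  gripper=84,
)

```text
time: 28.4
tcp_pos: [493.5, 152.0, 50.4]
tool_rot: [-0.272, 1.554, 0.272]
contact_force: [1.0, -0.1, 0.2]
finger_gap: 72.8
```

Call:
step_arm(
  moves=[
    [[-0.4,0,0,0],[-0.8,0,0,0],[-0.9,0,0,0],[-0.9,0,0,0],[0,0,0,0]],
  ],
)

```text
time: 28.9
tcp_pos: [497.2, 152.6, 176.5]
tool_rot: [-0.272, 1.543, 0.272]
contact_force: [1.4, 0.5, 0.4]
finger_gap: 72.8
```

```bash
python3 - <<'E'
from h import *
rel();shot('scene','s14.png');shot('wrist','w14.png')
c=cv2.imread('pics/s14.png'); cv2.imwrite('pics/s14c.png',cv2.resize(c[140:300,150:350],None,fx=3.5,fy=3.5))
E
```

```text
stand-frame tcp -24.8 -93.0 176.5
```

View pics/s14c.png

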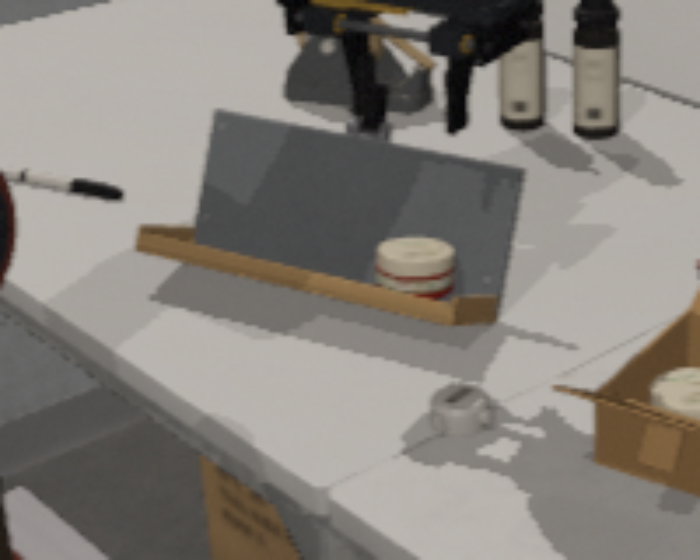

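View pics/w14.png

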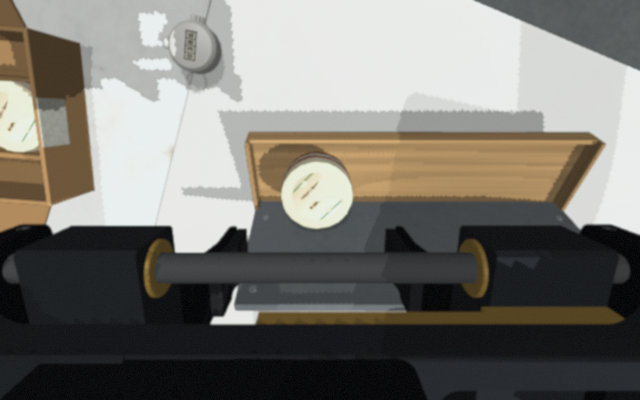

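The jar is on the ledge. I check with the depth map whether its lid matches the display's tilt.

```bash
cat > lid.py <<'E'
from h import *
import sys
def lids(c):
    P=pts(c); im=c['color'].astype(int); ok=c['depth']>0
    s=np.stack([P[...,:2]@SX-S0[0],P[...,:2]@SY-S0[1],P[...,2]],-1)
    t=0.418; sx=s[...,0]*np.cos(t)-s[...,2]*np.sin(t); sz=s[...,0]*np.sin(t)+s[...,2]*np.cos(t)
    cream=(im[...,0]>140)&(im[...,1]>140)&(abs(im[...,0]-im[...,1])<30)
    m=(ok&(sx>-95)&(sx<-2)&(abs(s[...,1])<150)&(sz>24)&(sz<70)).astype(np.uint8)
    n,l,st_,ce=cv2.connectedComponentsWithStats(m)
    for i in range(1,n):
        if st_[i,4]<60: continue
        k=l==i; Q=np.c_[sx[k],s[...,1][k],sz[k]]
        # top face: fit plane robustly
        top=Q
        for _ in range(8):
            A=np.c_[top[:,:2],np.ones(len(top))]; p=np.linalg.lstsq(A,top[:,2],rcond=None)[0]
            r=Q[:,2]-np.c_[Q[:,:2],np.ones(len(Q))]@p; top=Q[abs(r)<max(2,np.median(abs(r))*1.5)]
        (a,b),rad=cv2.minEnclosingCircle(top[:,:2].astype(np.float32))
        print('px',np.round(ce[i]),'n',len(Q),'lid in stand: centre',np.round([a,b],1),'r',round(rad,1),'z med',round(np.median(top[:,2]),1),'slopes x,y',np.round(p[:2],3),'inliers',len(top),'centroid',np.round(top.mean(0),1))
if __name__=='__main__': lids(shot(sys.argv[1],sys.argv[2]))
E
python3 lid.py wrist w15.png; python3 lid.py top t15.png
```

```text
px [358. 216.] n 10975 lid in stand: centre [-9.1 -0.2] r 149.8 z med 48.6 slopes x,y [ 0.254 -0.129] inliers 6447 centroid [-34.  -62.3  48.3]
px [268. 250.] n 97 lid in stand: centre [-71.5 -97.5] r 15.9 z med 43.5 slopes x,y [0.229 0.024] inliers 61 centroid [-69.5 -95.9  43.3]
px [193. 255.] n 60 lid in stand: centre [-7.4 92.5] r 17.8 z med 35.4 slopes x,y [-0.958 -0.368] inliers 40 centroid [-7.3 91.5 35.7]
```

```bash
sed -i 's/(sz>24)&(sz<70))/(sz>24)\&(sz<75)\&cream)/; s/sx<-2)/sx<-4)/' lid.py; sed -i 's/cream=.*/cream=(im[...,0]>95)\&(im[...,0]-im[...,2]>8)/' lid.py
python3 lid.py wrist w16.png; python3 - <<'E'
from h import *
c=np.load('pics/w16.npz'); print(c['color'][195,315],c['color'][170,420],c['color'][220,420])
P=pts(dict(c)); 
for p in ((195,315),(170,315),(215,315),(195,290),(195,345),(170,420),(230,420)):
    q=P[p]; x=q[:2]@SX-S0[0]; y=q[:2]@SY-S0[1]; t=.418
    print(p,np.round([x*np.cos(t)-q[2]*np.sin(t),y,x*np.sin(t)+q[2]*np.cos(t)],1))
E
```

```text
px [315. 197.] n 4034 lid in stand: centre [-48.2 -94. ] r 30.7 z med 48.1 slopes x,y [ 0.305 -0.003] inliers 3512 centroid [-51.1 -94.7  48.3]
[234 236 217] [175 143  97] [66 70 73]
(195, 315) [-54.3 -94.3  46.4]
(170, 315) [-75.2 -94.3  40. ]
(215, 315) [-37.8 -94.4  53.2]
(195, 290) [ -55.3 -115.3   47.7]
(195, 345) [-54.6 -69.1  46.9]
(170, 420) [-53.1   4.5   6.7]
(230, 420) [-9.6  4.  42.7]
```

The lid slope says the jar leans 0.29 rad forward relative to the display, so its rear edge has hung up on the plate. I will press gently on the rear of the lid with closed fingers, directly above the display's pivot edge.

```bash
python3 - <<'E'
from h import *
go(*W(-3,-93),70)
E
```

```text
t 29.15 tcp [492.2 151.8 168.6] F [-0.  -0.4  0.1] gap 72.9 q [ 0.15  0.01  1.86 -0.    1.27 -1.77]
[[-0.003 -0.34   0.94 ]
 [-0.     0.94   0.34 ]
 [-1.     0.001 -0.003]]
total units [ 2.463 -0.026  0.676] rows 3 each [ 0.821 -0.009  0.225] yaw 109.87
```

Call:
step_arm(
  moves=[
    [[0,0,0.3,0],[0,0,0.34,0],[0,0,0,0],[0,0,0,0],[0,0,0,0]],
  ],
  gripper=0,
)

```text
time: 29.65
tcp_pos: [517.0, 160.6, 169.6]
tool_rot: [-0.272, 1.555, 0.272]
contact_force: [-0.1, 0.4, 0.0]
finger_gap: 41.4
```

Call:
step_arm(
  moves=[
    [[0,0,0,0],[0,0,0,0],[0,0,0,0],[0,0,0,0],[0,0,0,0]],
  ],
)

```text
time: 30.15
tcp_pos: [517.5, 160.7, 170.4]
tool_rot: [-0.272, 1.553, 0.272]
contact_force: [0.1, -0.3, 0.1]
finger_gap: 3.2
```

```bash
python3 - <<'E'
from h import *
go(*W(-3,-93),70)
E
```

```text
t 30.15 tcp [517.5 160.7 170.4] F [ 0.1 -0.3  0.1] gap 3.2 q [ 0.16  0.07  1.8  -0.    1.28 -1.76]
[[ 0.   -0.34  0.94]
 [-0.    0.94  0.34]
 [-1.   -0.    0.  ]]
total units [ 2.511 -0.018 -0.   ] rows 3 each [ 0.837 -0.006 -0.   ] yaw 109.87
```

Call:
step_arm(
  moves=[
    [[0.8,0,0,0],[0.8,0,0,0],[0.7,0,0,0],[0.2,0,0,0],[0,0,0,0]],
  ],
)

```text
time: 30.65
tcp_pos: [516.4, 160.5, 69.2]
tool_rot: [-0.272, 1.557, 0.272]
contact_force: [-1.3, 0.5, -0.2]
finger_gap: 1.2
```

Call:
step_arm(
  moves=[
    [[0.1,0,0,0],[0.1,0,0,0],[0,0,0,0]],
  ],
)

```text
time: 30.95
tcp_pos: [518.4, 160.9, 63.3]
tool_rot: [-0.272, 1.551, 0.272]
contact_force: [0.1, -0.2, 0.2]
finger_gap: 0.6
```

Call:
step_arm(
  moves=[
    [[0.1,0,0,0],[0,0,0,0],[0,0,0,0]],
  ],
)

```text
time: 31.25
tcp_pos: [517.4, 160.7, 58.4]
tool_rot: [-0.272, 1.554, 0.272]
contact_force: [1.1, 1.0, 0.1]
finger_gap: 0.5
```

Call:
step_arm(
  moves=[
    [[0.1,0,0,0],[0,0,0,0],[0,0,0,0]],
  ],
)

```text
time: 31.55
tcp_pos: [517.1, 160.7, 53.9]
tool_rot: [-0.272, 1.555, 0.272]
contact_force: [0.8, 0.4, 0.4]
finger_gap: 0.5
```

Call:
step_arm(
  moves=[
    [[0.1,0,0,0],[0,0,0,0],[0,0,0,0]],
  ],
)

```text
time: 31.85
tcp_pos: [518.0, 160.8, 50.9]
tool_rot: [-0.272, 1.553, 0.272]
contact_force: [-0.5, -0.3, 5.3]
finger_gap: 0.3
```

```bash
python3 lid.py wrist w17.png; python3 - <<'E'
from h import *
rel()
E
```

```text
px [316. 189.] n 8407 lid in stand: centre [-41.4 -93.9] r 30.7 z med 41.5 slopes x,y [0.011 0.005] inliers 6396 centroid [-51.5 -94.   41.4]
stand-frame tcp -2.5 -92.4 50.9
```

View pics/w17.png

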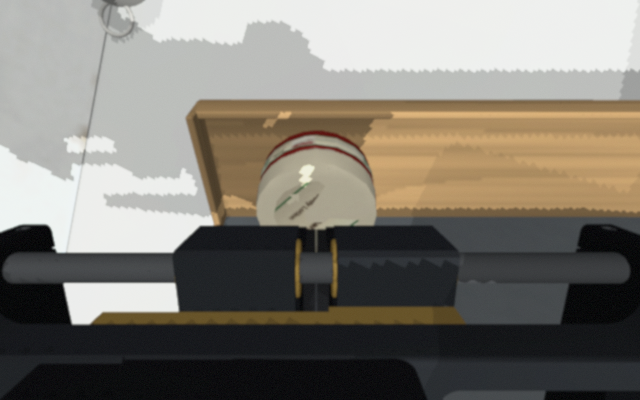

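Now flush: lid slope 0.01, lid height 41.5 (42 expected), centre (−41, −94). Back for the second jar, looking again first.

Call:
step_arm(
  moves=[
    [[-0.5,0,0,0],[-0.9,0,0,0],[-0.9,0,0,0],[-0.9,0,0,1],[0,0,0,1]],
  ],
  gripper=100,
)

```text
time: 32.4
tcp_pos: [521.0, 161.3, 184.3]
tool_rot: [-0.132, 1.557, 0.133]
contact_force: [1.1, 0.7, -0.4]
finger_gap: 32.4
```

Call:
step_arm(
  moves=[
    [[0,0,0,1],[0,0,0,1],[0,0,0,1],[0,0,0,1],[0,0,0,1]],
  ],
)

```text
time: 32.9
tcp_pos: [517.3, 160.7, 177.8]
tool_rot: [0.21, 1.561, -0.21]
contact_force: [-0.7, -0.2, 0.1]
finger_gap: 72.6
```

Call:
step_arm(
  moves=[
    [[0,0,0,1],[0,0,0,1],[0,0,0,1],[0,0,0,1],[0,0,0,1]],
  ],
)

```text
time: 33.4
tcp_pos: [517.2, 160.7, 177.7]
tool_rot: [0.551, 1.5, -0.551]
contact_force: [0.3, -0.3, 0.4]
finger_gap: 87.2
```

Call:
step_arm(
  moves=[
    [[0,0,0,1],[0,0,0,1],[0,0,0,1],[0,0,0,1],[0,0,0,1]],
  ],
)

```text
time: 33.9
tcp_pos: [517.3, 160.7, 177.8]
tool_rot: [0.886, 1.383, -0.887]
contact_force: [0.2, -0.0, 0.1]
finger_gap: 86.9
```

Call:
step_arm(
  moves=[
    [[0,0,0,1],[0,0,0,0.9],[0,0,0,0],[0,0,0,0]],
  ],
)

```text
time: 34.3
tcp_pos: [517.3, 160.7, 178.0]
tool_rot: [1.007, 1.325, -1.008]
contact_force: [0.8, -0.7, -0.0]
finger_gap: 87.3
```

```bash
python3 jars.py t17.png; python3 - <<'E'
from h import *
go(551.2,-194.5,170)
E
```

```text
jar carton 0.9 0.0 r 31.6 n 457 mean [0.5 0.7] world [ 550.8 -195.2] z 38.4
jar carton -1.3 75.2 r 31.2 n 459 mean [-1.7 75.8] world [ 528.8 -123.3] z 38.4
t 34.35 tcp [517.4 160.7 178. ] F [0.6 0.1 0.7] gap 86.9 q [ 0.16  0.06  1.79 -0.    1.29 -0.11]
[[-0.     0.964  0.267]
 [-0.     0.267 -0.964]
 [-1.    -0.    -0.   ]]
total units [ 0.201 -1.555  8.783] rows 9 each [ 0.022 -0.173  0.976] yaw 15.48
```

Call:
step_arm(
  moves=[
    [[0,-0.17,0.98,0],[0,-0.17,0.98,0],[0,-0.17,0.98,0],[0,-0.17,0.98,0],[0,-0.17,0.98,0]],
  ],
)

```text
time: 34.85
tcp_pos: [536.7, -38.8, 178.4]
tool_rot: [1.008, 1.325, -1.008]
contact_force: [0.6, -0.0, -0.0]
finger_gap: 87.1
```

Call:
step_arm(
  moves=[
    [[0,-0.17,0.98,0],[0,-0.17,0.98,0],[0.5,-0.17,0.98,0],[0.6,-0.17,0.96,0],[0,0,0,0]],
  ],
)

```text
time: 35.35
tcp_pos: [549.6, -198.4, 130.5]
tool_rot: [1.01, 1.328, -1.014]
contact_force: [-0.3, -0.0, 0.7]
finger_gap: 86.8
```

Call:
step_arm(
  moves=[
    [[0,0,0,0],[0,0,0,0]],
  ],
)

```text
time: 35.55
tcp_pos: [552.2, -194.2, 134.9]
tool_rot: [1.009, 1.324, -1.008]
contact_force: [0.8, 0.2, 0.1]
finger_gap: 86.9
```

```bash
python3 - <<'E'
from h import *
go(550.7,-194.8,16); shot('wrist','w18.png')
E
```

```text
t 35.55 tcp [ 552.2 -194.2  134.9] F [0.8 0.2 0.1] gap 86.9 q [-0.47  0.2   1.72  0.    1.22 -0.74]
[[ 0.001  0.964  0.266]
 [ 0.     0.266 -0.964]
 [-1.     0.001  0.   ]]
total units [ 2.973 -0.042  0.005] rows 3 each [ 0.991 -0.014  0.002] yaw 15.43
```

View pics/w18.png

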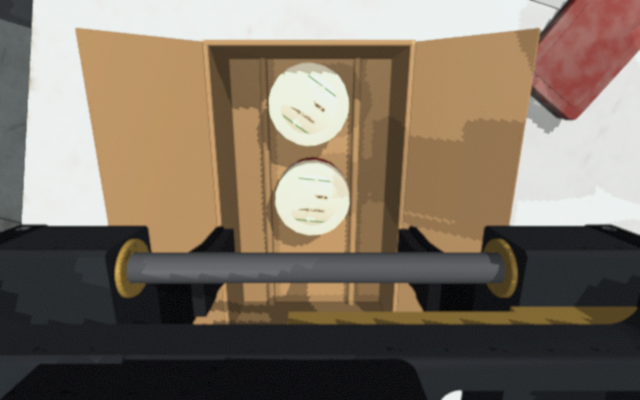

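The remaining jars are at (312,198) and (308,105), and the target is centred. Descend, grip and lift.

Call:
step_arm(
  moves=[
    [[0.8,-0.04,0,0],[0.9,0,0,0],[0.9,0,0,0],[0.37,0,0,0],[0,0,0,0]],
  ],
)

```text
time: 36.1
tcp_pos: [548.9, -193.5, 13.9]
tool_rot: [1.008, 1.329, -1.009]
contact_force: [0.0, 0.3, 0.7]
finger_gap: 87.0
```

Call:
step_arm(
  moves=[
    [[0,0,0,0],[0,0,0,0],[0,0,0,0],[0,0,0,0],[0,0,0,0]],
  ],
  gripper=0,
  force=15,
)

```text
time: 36.6
tcp_pos: [551.1, -195.9, 17.0]
tool_rot: [1.009, 1.322, -1.009]
contact_force: [-1.3, -0.1, 6.9]
finger_gap: 61.9
```

Call:
step_arm(
  moves=[
    [[-0.3,0,0,0],[-0.8,0,0,0],[-0.9,0,0,0],[-0.9,0,0,0],[-0.9,0,0,0]],
  ],
)

```text
time: 37.1
tcp_pos: [549.9, -195.2, 169.4]
tool_rot: [1.009, 1.324, -1.009]
contact_force: [-0.2, 0.6, -0.6]
finger_gap: 62.2
```

Call:
step_arm(
  moves=[
    [[0,0,0,-1],[0,0,0,-1],[0,0,0,-1],[0,0,0,-1],[0,0,0,-1]],
  ],
)

```text
time: 37.6
tcp_pos: [550.1, -195.3, 168.1]
tool_rot: [0.674, 1.464, -0.674]
contact_force: [1.0, 0.5, 0.0]
finger_gap: 62.3
```

Call:
step_arm(
  moves=[
    [[0,0,0,-1],[0,0,0,-1],[0,0,0,-1],[0,0,0,-1],[0,0,0,-1]],
  ],
)

```text
time: 38.1
tcp_pos: [550.1, -195.2, 168.0]
tool_rot: [0.334, 1.545, -0.334]
contact_force: [1.2, 0.8, -1.4]
finger_gap: 62.4
```

Call:
step_arm(
  moves=[
    [[0,0,0,-1],[0,0,0,-1],[0,0,0,-1],[0,0,0,-1],[0,0,0,-1]],
  ],
)

```text
time: 38.6
tcp_pos: [550.1, -195.2, 168.0]
tool_rot: [-0.008, 1.571, 0.008]
contact_force: [-0.3, 0.1, -0.5]
finger_gap: 62.3
```

Call:
step_arm(
  moves=[
    [[0,0,0,-1],[0,0,0,-1],[0,0,0,-1],[0,0,0,-0.88],[0,0,0,0]],
  ],
)

```text
time: 39.1
tcp_pos: [550.2, -195.3, 168.0]
tool_rot: [-0.271, 1.554, 0.271]
contact_force: [0.5, 0.4, -1.3]
finger_gap: 62.4
```

```bash
python3 - <<'E'
from h import *
go(*W(-32,0),168);go(*W(-80,-120),168)
E
```

```text
t 39.1 tcp [ 550.2 -195.3  168. ] F [ 0.5  0.4 -1.3] gap 62.4 q [-0.48  0.17  1.69  0.    1.28 -2.39]
[[ 0.    -0.339  0.941]
 [ 0.     0.941  0.339]
 [-1.    -0.     0.   ]]
total units [ 0.    10.956  1.52 ] rows 11 each [0.    0.996 0.138] yaw 109.81
t 39.1 tcp [ 550.2 -195.3  168. ] F [ 0.5  0.4 -1.3] gap 62.4 q [-0.48  0.17  1.69  0.    1.28 -2.39]
[[ 0.    -0.339  0.941]
 [ 0.     0.941  0.339]
 [-1.    -0.     0.   ]]
total units [0.    7.955 0.323] rows 8 each [0.    0.994 0.04 ] yaw 109.81
```

Call:
step_arm(
  moves=[
    [[0,1,0.14,0],[0,1,0.14,0],[0,1,0.14,0],[0,1,0.14,0],[0,1,0.14,0]],
  ],
)

```text
time: 39.6
tcp_pos: [508.4, 3.8, 168.0]
tool_rot: [-0.269, 1.554, 0.269]
contact_force: [0.9, -0.0, -0.5]
finger_gap: 62.1
```

Call:
step_arm(
  moves=[
    [[0,1,0.14,0],[0,1,0.14,0],[0,1,0.14,0],[0,1,0.14,0],[0,1,0.14,0]],
  ],
)

```text
time: 40.1
tcp_pos: [467.1, 201.6, 168.1]
tool_rot: [-0.269, 1.553, 0.269]
contact_force: [0.5, -0.1, -0.7]
finger_gap: 62.2
```

Call:
step_arm(
  moves=[
    [[0,0.95,0.12,0],[0.8,0,0,0],[0.8,0,0,0],[0,0,0,0],[0,0,0,0]],
  ],
)

```text
time: 40.6
tcp_pos: [458.9, 237.2, 103.7]
tool_rot: [-0.27, 1.555, 0.27]
contact_force: [1.2, -0.4, -0.3]
finger_gap: 62.3
```

```bash
python3 - <<'E'
from h import *
go(*W(-32,0),51);shot('wrist','w19.png')
E
```

```text
t 40.6 tcp [458.9 237.2 103.7] F [ 1.2 -0.4 -0.3] gap 62.3 q [ 0.32  0.08  1.91  0.    1.14 -1.59]
[[-0.001 -0.337  0.941]
 [-0.     0.941  0.337]
 [-1.     0.    -0.001]]
total units [1.318 0.01  0.004] rows 2 each [0.659 0.005 0.002] yaw 109.7
```

View pics/w19.png

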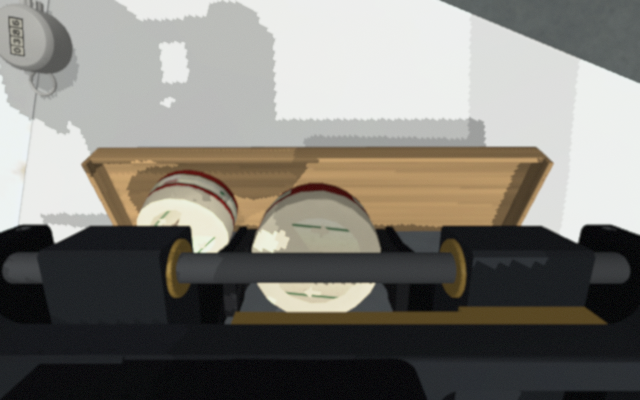

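The second jar is held over the middle of the ledge; the first is at (190,215). Lowering and releasing.

Call:
step_arm(
  moves=[
    [[0.5,0,0,0],[0.5,0,0,0],[0.22,0,0,0],[0.06,0,0,0],[0,0,0,0]],
  ],
)

```text
time: 41.15
tcp_pos: [460.1, 237.5, 53.4]
tool_rot: [-0.27, 1.553, 0.271]
contact_force: [-0.1, 0.3, -0.2]
finger_gap: 62.7
```

Call:
step_arm(
  moves=[
    [[0,0,0,0],[0,0,0,0],[0,0,0,0]],
  ],
  force=4,
)

```text
time: 41.45
tcp_pos: [459.8, 237.6, 53.0]
tool_rot: [-0.271, 1.553, 0.271]
contact_force: [-0.2, -0.5, -0.7]
finger_gap: 62.6
```

```bash
python3 - <<'E'
from h import *
rel();st()
E
```

```text
stand-frame tcp -31.1 -0.4 53.0
t 41.45 tcp [459.8 237.6  53. ] F [-0.2 -0.5 -0.7] gap 62.6 q [ 0.32  0.16  1.94  0.    1.04 -1.59]
[[ 0.001 -0.338  0.941]
 [ 0.     0.941  0.338]
 [-1.    -0.     0.001]]
```

Call:
step_arm(
  moves=[
    [[0.05,0,-0.02,0],[0,0,0,0]],
  ],
)

```text
time: 41.65
tcp_pos: [458.3, 237.0, 50.1]
tool_rot: [-0.271, 1.554, 0.271]
contact_force: [-0.4, 0.7, -0.5]
finger_gap: 63.0
```

Call:
step_arm(
  moves=[
    [[0,0,0,0],[0,0,0,0],[0,0,0,0],[0,0,0,0],[0,0,0,0]],
  ],
  gripper=83,
)

```text
time: 42.15
tcp_pos: [458.6, 237.1, 50.4]
tool_rot: [-0.271, 1.554, 0.271]
contact_force: [-0.7, -0.5, -0.4]
finger_gap: 72.2
```

Call:
step_arm(
  moves=[
    [[-0.4,0,0,0],[-0.8,0,0,0],[-0.9,0,0,0],[-0.9,0,0,0],[0,0,0,0]],
  ],
)

```text
time: 42.65
tcp_pos: [462.2, 238.4, 176.5]
tool_rot: [-0.269, 1.543, 0.272]
contact_force: [-0.0, 0.2, -0.4]
finger_gap: 72.0
```

Call:
step_arm(
  moves=[
    [[0,0,0,0],[0,0,0,0]],
  ],
)

```text
time: 42.85
tcp_pos: [457.7, 236.8, 169.0]
tool_rot: [-0.271, 1.556, 0.271]
contact_force: [0.0, 0.3, -0.5]
finger_gap: 72.4
```

```bash
python3 lid.py wrist w20.png; python3 tilt.py t20.png
```

```text
px [214. 200.] n 3787 lid in stand: centre [-39.7 -93.4] r 32.4 z med 41.4 slopes x,y [0.    0.003] inliers 2880 centroid [-43.5 -93.9  41.4]
px [317. 201.] n 3660 lid in stand: centre [-40.2  -1.1] r 31.9 z med 41.6 slopes x,y [ 0.006 -0.003] inliers 2952 centroid [-42.9  -0.8  41.6]
-145 332 tilt 0.5712556029112201 x at z0 -25.405580313562925
foot 118 [[ 88.4 -35.4   4.2]
 [106.8 -10.2   7.9]
 [146.5  30.9  47.1]]
ledge [[ -75.5 -153.7   25.2]
 [ -59.   -46.7   38. ]
 [ -40.6   75.    66.4]]
stand-frame tcp -33.7 -0.3 168.5
```

View pics/w20.png

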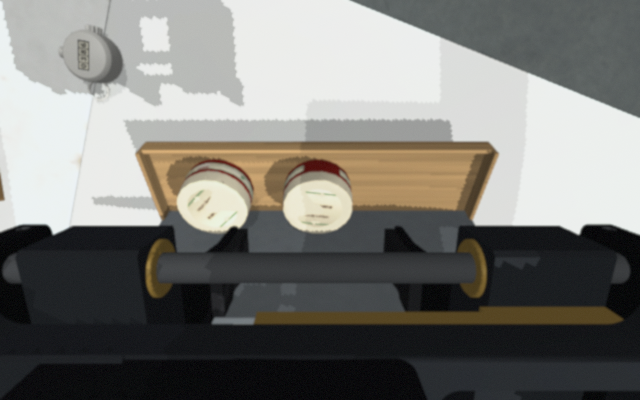

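Both jars are flush (slopes ≈0, lids at 41.5, y −94 and −1). The −145 tilt fit is contaminated by the arm and jars, and the lids agree with 0.418. Now the third jar.

Call:
step_arm(
  moves=[
    [[-0.3,0,0,1],[0,0,0,1],[0,0,0,1],[0,0,0,1],[0,0,0,1]],
  ],
  gripper=100,
)

```text
time: 43.45
tcp_pos: [457.8, 236.8, 180.8]
tool_rot: [0.074, 1.572, -0.075]
contact_force: [0.1, -0.2, -0.4]
finger_gap: 86.3
```

Call:
step_arm(
  moves=[
    [[0,0,0,1],[0,0,0,1],[0,0,0,1],[0,0,0,1],[0,0,0,1]],
  ],
)

```text
time: 43.95
tcp_pos: [457.7, 236.8, 180.8]
tool_rot: [0.415, 1.533, -0.418]
contact_force: [0.7, -0.3, -0.5]
finger_gap: 87.6
```

Call:
step_arm(
  moves=[
    [[0,0,0,1],[0,0,0,1],[0,0,0,1],[0,0,0,1],[0,0,0,1]],
  ],
)

```text
time: 44.45
tcp_pos: [457.8, 236.8, 180.8]
tool_rot: [0.753, 1.438, -0.756]
contact_force: [0.6, -0.3, 0.4]
finger_gap: 87.0
```

Call:
step_arm(
  moves=[
    [[0,0,0,1],[0,0,0,1],[0,0,0,1],[0,0,0,0.87],[0,0,0,0]],
  ],
)

```text
time: 44.95
tcp_pos: [457.8, 236.8, 180.9]
tool_rot: [1.008, 1.326, -1.011]
contact_force: [-0.1, -0.2, 0.1]
finger_gap: 87.3
```

```bash
python3 jars.py t21.png; python3 - <<'E'
from h import *
go(528.6,-123,180)
E
```

```text
jar carton -1.3 75.6 r 31.2 n 456 mean [-1.5 76.2] world [ 528.6 -122.9] z 38.4
t 45.0 tcp [457.9 236.9 181.1] F [-0.3 -0.4 -0.1] gap 87.3 q [ 0.32 -0.01  1.85 -0.    1.3   0.05]
[[-0.002  0.964  0.268]
 [-0.001  0.268 -0.964]
 [-1.    -0.002  0.   ]]
total units [ 0.031 -0.705  9.142] rows 10 each [ 0.003 -0.07   0.914] yaw 15.52
```

Call:
step_arm(
  moves=[
    [[0,-0.07,0.92,0],[0,-0.07,0.92,0],[0,-0.07,0.92,0],[0,-0.07,0.92,0],[0,-0.07,0.92,0]],
  ],
)

```text
time: 45.5
tcp_pos: [493.8, 54.7, 181.8]
tool_rot: [1.006, 1.326, -1.007]
contact_force: [0.7, 0.7, -0.5]
finger_gap: 86.6
```

Call:
step_arm(
  moves=[
    [[0,-0.07,0.92,0],[0,-0.07,0.92,0],[0,-0.07,0.92,0],[0.6,-0.07,0.92,0],[0.6,-0.07,0.86,0]],
  ],
)

```text
time: 46.0
tcp_pos: [529.5, -124.7, 134.2]
tool_rot: [1.007, 1.323, -1.007]
contact_force: [0.7, -0.4, -0.1]
finger_gap: 87.0
```

Call:
step_arm(
  moves=[
    [[0,0,0,0],[0,0,0,0],[0,0,0,0]],
  ],
)

```text
time: 46.3
tcp_pos: [528.9, -122.1, 134.7]
tool_rot: [1.008, 1.325, -1.007]
contact_force: [0.1, 0.3, 0.6]
finger_gap: 87.0
```

```bash
python3 - <<'E'
from h import *
go(528.6,-122.8,16); shot('wrist','w22.png')
E
```

```text
t 46.3 tcp [ 528.9 -122.1  134.7] F [0.1 0.3 0.6] gap 87.0 q [-0.37  0.11  1.83  0.    1.21 -0.64]
[[ 0.     0.964  0.267]
 [ 0.     0.267 -0.964]
 [-1.     0.    -0.   ]]
total units [ 2.967 -0.014  0.016] rows 3 each [ 0.989 -0.005  0.005] yaw 15.49
```

View pics/w22.png

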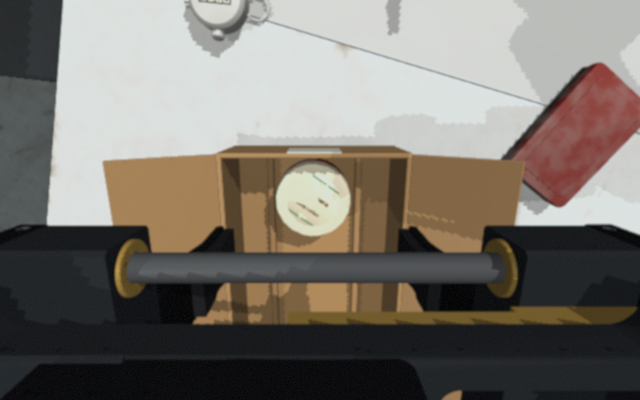

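The last jar (313,198) is centred.

Call:
step_arm(
  moves=[
    [[0.8,-0.01,0.02,0],[0.9,0,0,0],[0.9,0,0,0],[0.37,0,0,0],[0,0,0,0]],
  ],
)

```text
time: 46.85
tcp_pos: [527.1, -122.2, 14.0]
tool_rot: [1.007, 1.329, -1.009]
contact_force: [-0.1, -0.0, 0.7]
finger_gap: 86.9
```

Call:
step_arm(
  moves=[
    [[0,0,0,0],[0,0,0,0],[0,0,0,0],[0,0,0,0],[0,0,0,0]],
  ],
  gripper=0,
  force=15,
)

```text
time: 47.35
tcp_pos: [529.4, -124.0, 16.9]
tool_rot: [1.009, 1.323, -1.008]
contact_force: [-2.3, 0.1, 6.8]
finger_gap: 62.3
```

Call:
step_arm(
  moves=[
    [[-0.3,0,0,0],[-0.8,0,0,0],[-0.9,0,0,0],[-0.9,0,0,0],[-0.9,0,0,0]],
  ],
)

```text
time: 47.85
tcp_pos: [528.3, -123.5, 169.6]
tool_rot: [1.009, 1.324, -1.009]
contact_force: [0.6, -0.3, -1.3]
finger_gap: 62.1
```

Call:
step_arm(
  moves=[
    [[0,0,0,-1],[0,0,0,-1],[0,0,0,-1],[0,0,0,-1],[0,0,0,-1]],
  ],
)

```text
time: 48.35
tcp_pos: [528.5, -123.6, 168.2]
tool_rot: [0.673, 1.464, -0.673]
contact_force: [-0.6, 1.0, -0.2]
finger_gap: 62.2
```

Call:
step_arm(
  moves=[
    [[0,0,0,-1],[0,0,0,-1],[0,0,0,-1],[0,0,0,-1],[0,0,0,-1]],
  ],
)

```text
time: 48.85
tcp_pos: [528.5, -123.6, 168.1]
tool_rot: [0.334, 1.545, -0.334]
contact_force: [0.2, -0.1, -1.0]
finger_gap: 62.0
```

Call:
step_arm(
  moves=[
    [[0,0,0,-1],[0,0,0,-1],[0,0,0,-1],[0,0,0,-1],[0,0,0,-1]],
  ],
)

```text
time: 49.35
tcp_pos: [528.5, -123.6, 168.1]
tool_rot: [-0.009, 1.571, 0.009]
contact_force: [-0.4, 0.0, -0.9]
finger_gap: 62.3
```

Call:
step_arm(
  moves=[
    [[0,0,0,-1],[0,0,0,-1],[0,0,0,-1],[0,0,0,-0.88],[0,0,0,0]],
  ],
)

```text
time: 49.85
tcp_pos: [528.6, -123.6, 168.1]
tool_rot: [-0.272, 1.553, 0.272]
contact_force: [-0.4, 0.1, -1.2]
finger_gap: 62.1
```

```bash
python3 - <<'E'
from h import *
go(*W(-32,92),168)
E
```

```text
t 49.85 tcp [ 528.6 -123.6  168.1] F [-0.4  0.1 -1.2] gap 62.1 q [-0.38  0.07  1.8   0.    1.27 -2.29]
[[ 0.    -0.34   0.941]
 [-0.     0.941  0.34 ]
 [-1.    -0.     0.   ]]
total units [1.0000e-03 1.1385e+01 1.4290e+00] rows 12 each [0.    0.949 0.119] yaw 109.86
```

Call:
step_arm(
  moves=[
    [[0,0.95,0.12,0],[0,0.95,0.12,0],[0,0.95,0.12,0],[0,0.95,0.12,0],[0,0.95,0.12,0]],
  ],
)

```text
time: 50.35
tcp_pos: [486.2, 64.6, 168.0]
tool_rot: [-0.269, 1.553, 0.269]
contact_force: [0.0, 0.5, -0.8]
finger_gap: 62.5
```

Call:
step_arm(
  moves=[
    [[0,0.95,0.12,0],[0,0.95,0.12,0],[0,0.95,0.12,0],[0,0.95,0.12,0],[0,0.95,0.12,0]],
  ],
)

```text
time: 50.85
tcp_pos: [444.3, 251.6, 168.1]
tool_rot: [-0.269, 1.553, 0.27]
contact_force: [1.6, 0.5, -0.2]
finger_gap: 62.2
```

Call:
step_arm(
  moves=[
    [[0,0.95,0.12,0],[0,0.93,0.11,0],[0.8,0,0,0],[0.8,0,0,0],[0,0,0,0]],
  ],
)

```text
time: 51.35
tcp_pos: [424.4, 322.5, 99.2]
tool_rot: [-0.273, 1.562, 0.269]
contact_force: [-1.3, 0.0, -2.3]
finger_gap: 62.5
```

Call:
step_arm(
  moves=[
    [[0,0,0,0],[0,0,0,0]],
  ],
)

```text
time: 51.55
tcp_pos: [429.4, 324.4, 105.6]
tool_rot: [-0.27, 1.551, 0.271]
contact_force: [-0.5, 0.8, -0.6]
finger_gap: 62.3
```

```bash
python3 - <<'E'
from h import *
go(*W(-32,92),51);shot('wrist','w23.png')
E
```

```text
t 51.55 tcp [429.4 324.4 105.6] F [-0.5  0.8 -0.6] gap 62.3 q [ 0.5   0.13  1.86  0.    1.15 -1.42]
[[ 0.003 -0.338  0.941]
 [ 0.001  0.941  0.338]
 [-1.     0.     0.003]]
total units [ 1.366  0.009 -0.049] rows 2 each [ 0.683  0.004 -0.025] yaw 109.75
```

View pics/w23.png

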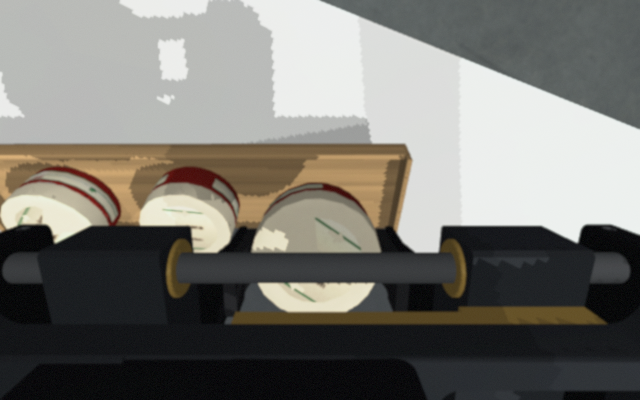

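The third jar is over the free end and the other two are undisturbed. Lowering and releasing.

Call:
step_arm(
  moves=[
    [[0.5,0,-0.04,0],[0.5,0,0,0],[0.22,0,0,0],[0.1,0,0,0],[0,0,0,0]],
  ],
)

```text
time: 52.1
tcp_pos: [427.0, 323.5, 51.3]
tool_rot: [-0.271, 1.553, 0.271]
contact_force: [0.4, 0.1, -0.9]
finger_gap: 62.2
```

Call:
step_arm(
  moves=[
    [[0,0,0,0],[0,0,0,0],[0,0,0,0]],
  ],
  force=4,
)

```text
time: 52.4
tcp_pos: [427.0, 323.7, 51.5]
tool_rot: [-0.271, 1.553, 0.272]
contact_force: [-0.1, -0.6, -0.7]
finger_gap: 62.7
```

```bash
python3 - <<'E'
from h import *
rel()
E
```

```text
stand-frame tcp -32.7 91.8 51.5
```

Call:
step_arm(
  moves=[
    [[0.03,0,0,0],[0,0,0,0]],
  ],
)

```text
time: 52.6
tcp_pos: [426.6, 323.5, 49.6]
tool_rot: [-0.271, 1.554, 0.272]
contact_force: [0.5, -0.4, -1.4]
finger_gap: 62.5
```

Call:
step_arm(
  moves=[
    [[0,0,0,0],[0,0,0,0],[0,0,0,0],[0,0,0,0],[0,0,0,0]],
  ],
  gripper=83,
)

```text
time: 53.1
tcp_pos: [426.6, 323.5, 49.6]
tool_rot: [-0.272, 1.554, 0.272]
contact_force: [-1.1, -0.0, 0.1]
finger_gap: 72.0
```

Call:
step_arm(
  moves=[
    [[-0.4,0,0,0],[-0.8,0,0,0],[-0.9,0,0,0],[-0.9,0,0,0],[0,0,0,0]],
  ],
)

```text
time: 53.6
tcp_pos: [429.9, 325.3, 175.8]
tool_rot: [-0.269, 1.544, 0.274]
contact_force: [1.4, 0.8, 0.5]
finger_gap: 72.6
```

Call:
step_arm(
  moves=[
    [[0,0,0,0],[0,0,0,0]],
  ],
)

```text
time: 53.8
tcp_pos: [425.7, 323.0, 168.2]
tool_rot: [-0.272, 1.556, 0.271]
contact_force: [0.6, -0.2, 0.2]
finger_gap: 71.9
```

```bash
python3 lid.py wrist w24.png
```

```text
px [111. 199.] n 3703 lid in stand: centre [-41.5 -93.8] r 31.5 z med 41.4 slopes x,y [0.004 0.   ] inliers 2623 centroid [-46.6 -93.   41.4]
px [215. 202.] n 3690 lid in stand: centre [-40.5  -0.3] r 31.8 z med 41.5 slopes x,y [ 0.007 -0.003] inliers 2894 centroid [-43.7  -0.6  41.5]
px [315. 203.] n 3621 lid in stand: centre [-39.9  89.8] r 32.0 z med 41.5 slopes x,y [ 0.    -0.003] inliers 2954 centroid [-42.8  88.7  41.5]
```

View pics/w24.png

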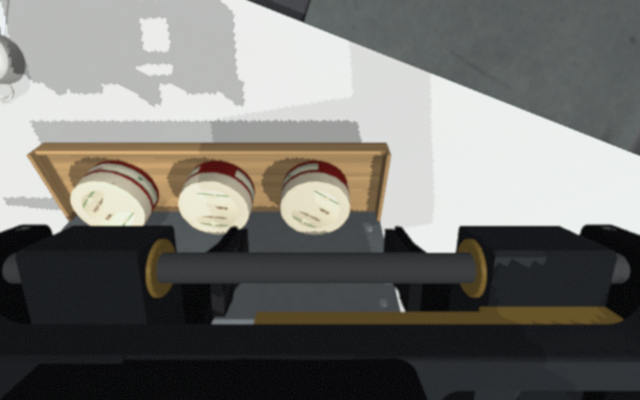

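All three jars are flush. Moving clear for the final check.

Call:
step_arm(
  moves=[
    [[-0.8,0,0,0],[-0.8,0.9,0,0],[0,0.9,0,0],[0,0.9,0,0],[0,0.9,0,0]],
  ],
)

```text
time: 54.35
tcp_pos: [376.7, 459.6, 232.0]
tool_rot: [-0.272, 1.556, 0.27]
contact_force: [0.4, 0.3, -0.0]
finger_gap: 72.3
```

Call:
step_arm(
  moves=[
    [[0,0.9,0,0],[0,0.9,0,0],[0,0.5,0,0],[0,0,0,0],[0,0,0,0]],
  ],
)

```text
time: 54.85
tcp_pos: [346.0, 544.8, 231.5]
tool_rot: [-0.274, 1.556, 0.27]
contact_force: [0.6, 0.4, -0.7]
finger_gap: 72.0
```

```bash
python3 lid.py top t30.png; python3 tilt.py t31.png; python3 - <<'E'
from h import *
st(); c0=dict(np.load('pics/top0.npz')); c=dict(np.load('pics/t31.npz'))
for n,cc in (('start',c0),('end',c)):
    P=pts(cc); x,y,z=P[...,0],P[...,1],P[...,2]
    for nm,(a,b,e,f,g,h) in {'tin':(660,800,-90,60,13,26),'tally':(380,455,-40,45,14,32)}.items():
        m=(x>a)&(x<b)&(y>e)&(y<f)&(z>g)&(z<h); print(n,nm,m.sum(),np.round([x[m].mean(),y[m].mean()],1))
P=pts(c); CA=np.radians(15.35); CX=np.array([np.cos(CA),np.sin(CA)]); CY=np.array([-CX[1],CX[0]])
d=P[...,:2]-np.array([549.9,-195.5]); u=d@CX; v=d@CY; z=P[...,2]
for s in (-1,1):
    m=(abs(v)<100)&(s*u>78)&(s*u<130)&(z>50)&(z<120); p=np.polyfit(s*u[m]-72,z[m],1); print('flap',s,m.sum(),'angle',np.pi-np.arctan(p[0]),p[1])
cv2.imwrite('pics/t31c.png',cv2.resize(c['color'][140:310,130:480],None,fx=2.2,fy=2.2)[:,:,::-1])
shot('scene','s31.png')
E
```

```text
px [263. 241.] n 462 lid in stand: centre [-40.  -92.6] r 31.4 z med 42.3 slopes x,y [-0.001  0.011] inliers 338 centroid [-39.8 -92.6  42.4]
px [229. 253.] n 458 lid in stand: centre [-39.8  -0.2] r 31.7 z med 42.4 slopes x,y [0.005 0.012] inliers 345 centroid [-40.8  -0.1  42.4]
px [194. 265.] n 438 lid in stand: centre [-40.   89.9] r 31.1 z med 42.3 slopes x,y [0.004 0.001] inliers 345 centroid [-40.5  90.1  42.4]
-145 332 tilt 0.563247473852568 x at z0 -24.57137906553999
-60 917 tilt 0.557560178180535 x at z0 -23.817942899345294
60 721 tilt 0.6007566340312686 x at z0 -29.35639635451011
foot 119 [[ 85.4 -35.7   4.3]
 [107.1 -10.5   8.4]
 [141.3  21.2  48.9]]
ledge [[-7.550e+01 -1.528e+02  2.560e+01]
 [-5.750e+01  1.000e-01  3.950e+01]
 [-4.020e+01  1.516e+02  6.650e+01]]
stand-frame tcp -33.3 326.6 232.5
t 54.95 tcp [346.7 544.3 232.5] F [-0.3 -0.6 -0.5] gap 71.7 q [ 0.88  0.26  1.46 -0.    1.42 -1.03]
[[-0.001 -0.338  0.941]
 [-0.002  0.941  0.338]
 [-1.    -0.001 -0.001]]
start tin 937 [731.9 -16.5]
start tally 241 [417.    4.6]
end tin 927 [732.2 -16.3]
end tally 236 [417.2   4.6]
flap -1 1835 angle 2.599548023445903 60.39763931122828
flap 1 1756 angle 2.600655644157846 60.71767672970034
```

View pics/t31c.png

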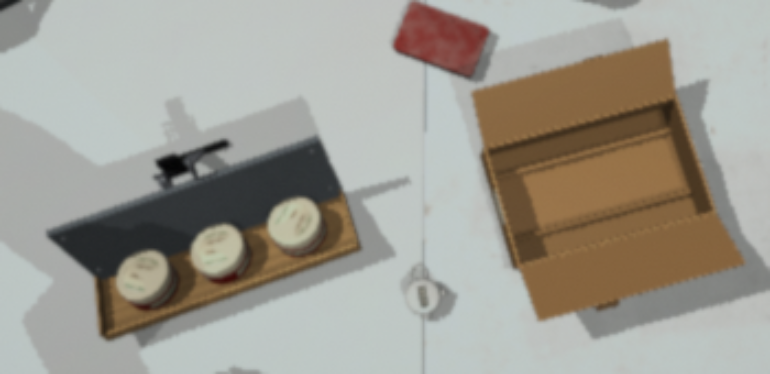

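View pics/s31.png

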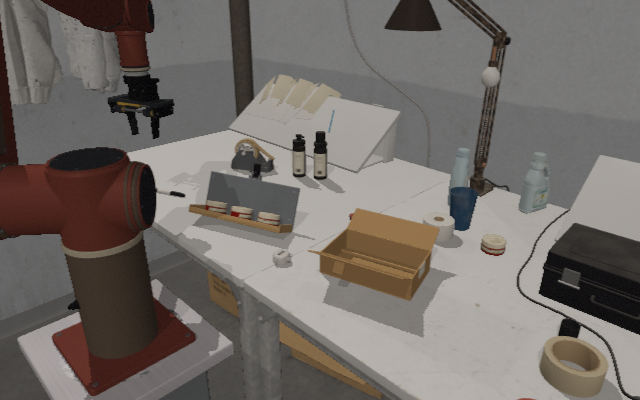

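The pictures show all three jars on the ledge, the carton empty with both flaps out, and the bystanders unmoved. The tilt fits now catch jar pixels, so one clean re-check on the upper plate before handing in.

```bash
python3 - <<'E'
from h import *
c=shot('top','t32.png'); s=pts(c).reshape(-1,3); s=np.c_[s[:,:2]@SX-S0[0],s[:,:2]@SY-S0[1],s[:,2]]
m=(abs(s[:,1])<140)&(s[:,2]>72)&(s[:,2]<112)&(s[:,0]>10)&(s[:,0]<50); p=np.polyfit(s[m,2],s[m,0],1); print(m.sum(),'tilt',np.arctan(p[0]),'x0',p[1])
close_job()
E
```

```text
1189 tilt 0.41864955582002267 x0 -8.261373862525076
the job is handed in; nothing more can be done
```

The job is handed in: the display stands leaned back on its locked leg with all three jars on the ledge. The hand-in reported no verdict.

I pushed the lever until the leg snapped open (about 0.79 rad) with the display still upright. Then I eased the display back onto the leg, folded out both flaps by their tabs, and moved the three jars onto the ledge.

**Last checks:**
- **Display:** it leans 0.419 rad and its rear edge has not moved. The leg angle was last worked out just after the snap; since then the lean has stayed at that of the locked leg.
- **Flaps:** both measure 2.60 rad open.
- **Jars:** at display x about −40 mm and y −93, 0 and +90 mm. The lids are parallel to the ledge within about 0.01 rad, at about 42 mm, which matches jars standing on the ledge.
- **Bystanders:** the ink tin and tally counter are within 0.5 mm of where they started.
- **Robot:** the arm is clear of everything, and about 55 s of the 210 s were used.

**Things that went wrong or disagreed:**
- **First jar:** it hung up on the back plate, leaning 0.29 rad forward. I pressed it flush with about 5 N and re-checked it.
- **Tilt readings:** some fits late in the job gave 0.56–0.60 rad because they caught jar pixels. The re-check on the clear upper plate gave the 0.419 rad above.

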